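# Crank the notebook rest up level

## Task

Fit the loose crank onto the square shaft on top of the small notebook rest, wind it clockwise (seen from above) until the wooden shelf has risen flush with the tops of the two fixed side cheeks, then lift the crank off and set it down flat on the desk, clear of the rest. Do not drop the crank, and leave the other things on the desk where they stand.

Things in the scene. Friction and masses are not known exactly. Their poses are not given: they have to be found in the camera images.
- crank_hub (a point): Centre of the hub of the loose dark steel crank, which lies flat on the desk in its working attitude. Hub: upright square block 34 x 34 mm, 58 mm tall, foot 29 mm below this point; a square socket 20.6 mm wide, 30 mm deep opens downward in its foot, parallel to its faces. x along the arm, z up. To carry the crank, pinch the hub across any two opposite faces, above the arm.
- crank: The whole crank, 104 mm long, about 0.29 kg; origin on the hub axis at the hub's foot. The arm, 16 mm wide and 12 mm high, runs level along +x from the hub's foot, undersides flush; its end, 75 mm from the hub axis, carries the upright grip.
- crank_grip (a point): Centre of the crank's upright black grip, which spins freely on its pin: round, 22 mm diameter, from 14 to 70 mm above the crank's underside, this point 42 mm above it; 75 mm from the hub axis. Its x and y axes mean nothing as it spins.
- shaft_seat (a point): On the axis of the square steel shaft on top of the rest, at the collar on which the hub's foot sits when fully on, 112 mm above the desk. The shaft, 18 mm square, stands 24 mm up from here (the last 7 mm taper to 13 mm). x, y are parallel to its sides and turn with it. The crank fits in any quarter-turn, 1.3 mm clearance a side, play about 0.15 rad either way. Light friction (0.12 N m); it stays where left.
- shelf_top (a point): Centre of the upper face of the movable wooden shelf (78 x 88 mm) between the cheeks. It rises 28 mm for each full clockwise turn (from above) of the shaft, 4.5 mm a radian, starts 20 to 37 mm below the cheek tops and stops 6.7 mm above them.
- cheek_top (a point): Point level with the tops of the two fixed wooden side cheeks (12 mm thick, 80 mm long, 85 mm high), midway between them and over the shelf's centre: the shelf is flush when shelf_top comes to this height. x points from the gear housing towards the cheeks.
- rest: The whole notebook rest, fixed to the desk: base plate 140 x 124 mm, grey gear housing 50 x 60 mm and 106 mm high with the shaft on top, shelf and cheeks behind it. Origin on the desk; x from housing to cheeks; the shaft's axis is 35 mm from the origin along -x.
- mug: Bystander: mug, 81 mm across, 116 mm with its handle, 94 mm tall, origin at its foot. Stands either to the left of the laptop or in front of it; the crank lies in the other place. Between them is the open laptop, fixed: its keyboard part is up to 125 mm high, its screen, behind that, nearly upright and up to 0.37 m high, runs from (x 0.52, y 0.18) to (x 0.80, y -0.04).
- pen_pot: Bystander: pink pot 90 mm across and 89 mm tall, with pens sticking up to 154 mm and spreading 138 mm, behind the rest; origin at its foot.
- stapler: Bystander: stapler, 128 x 32 x 39 mm, beyond the rest to the right; origin at the centre of its underside.
- glasses_case: Bystander: closed black glasses case, 62 x 162 x 40 mm, at the right of the desk; origin at the centre of its underside.

How it is judged:
By the outcome, as a careful person would: the job done as asked, in the order asked, and still so for the second after the job is handed in, with the robot touching nothing.
It also fails if it takes over 72 s, if anything falls off the work surface, if the arm or the gripper's body presses on something with over 40 N, if the wrist force passes 120 N, or if a joint passes its speed limit or range.

## Robot

A 6-joint arm with a two-finger parallel gripper is mounted at the origin on a cart in front of the work surface, level with it; the furniture and walls round the work are solid. World frame = base frame: x ahead of the robot, y to its left, z up, the work surface at z = 0. Lengths are in m, angles in rad, forces in N, time in s.
With the tool pointing down it reaches from about 0.425 to 0.95 m from the base axis. Payload 14.7 kg.
Tool frame: the origin (TCP) lies midway between the tips of the shut fingers; the grasp point (between the pads) lies 19 mm behind it; z points along the fingers, y is the line along which they close (so a half turn about z gives the same grasp; the last joint's range is limited). The gripper opens to 85 mm and grips with 20 to 120 N. Pads are 22 mm wide; open, the fingers measure 114 mm over their backs; the gripper's body (76 mm by 85 mm) begins 54 mm behind the grasp point. The pads swing forward as they close: fully open they stand 13 mm farther back than shut.
Start: joints at [-1.195, 0.48, 1.596, -0, 1.065, -0.047], TCP at [0.267, -0.593, 0.231] pointing down, gripper open.
Joint ranges: [-2.75, 2.75], [-0.82, 2.05], [0.23, 2.67], [-1.56, 4.7], [0.09, 2.69], [-2.92, 2.92]. Speed limits (rad/s): [1.89, 1.89, 2.39, 3.01, 3.01, 3.01].

## Interface

Orientations are given as a unit quaternion [w, x, y, z].
In Python, from rig import env gives the robot as it stands.
- The arm moves only by the tool send_rows, never from a script. Its argument "commands" is a list of rows, each a list of 6 numbers: the shift along the tool's x, y, z in mm, then the turn, a rotation vector about the tool's x, y, z in rad. In form: [[dx, dy, dz, wx, wy, wz], ...]. A call has 1 to 10 rows; each row shifts and turns the commanded pose from where the row before left it, along the tool's axes as they then stand; what a row does not reach is not made up. A row lasts 1/12 s, in which the tool goes at most 41.7 mm and 7.16 degrees, less where a joint would pass 70% of its speed; a pose out of reach is approached as far as the arm can. A call with a gripper value outside its range is refused whole. "hand" is the opening, from 0 (shut) to 1 (fully open), set as the call begins (left out, the last holds). The fingers move at their own pace and stop on an object; "force" is the grip in N (left out, the last holds). Time passes only in rows, so rows that do not move let the fingers close. It gives the time, the measured TCP pose, the force, the opening and the grip force at its end, in the units of the state.
- env.observe(): the state, without advancing time (a new reading comes with each control period).
- env.camera(name): name is "scene" or "side" or "wrist"; returns the picture (420x560x3 uint8, red, green, blue); there is no depth.
- env.calibration(name): a dict with "camera_matrix" (3x3 intrinsics, pixels), "rvec" (rotation vector, rad) and "tvec" (3), from world to camera coordinates, as OpenCV has them; the wrist camera has in their place "T_tool_cam" (4x4, takes a point from camera to tool coordinates, whose origin is the TCP and whose axes are the flange's). Camera axes: x right, y down, z forward; pixel columns grow to the right and rows downward; lengths in m; the calibration is good to about 2 mm. The wrist camera is an equidistant fisheye: a pixel r from the principal point sees the ray r / f radians off the axis. A picture is of the moment at which its call begins: read the wrist's pose just before it. calibration takes no time and is no camera call.
- env.hand_in(): hands the job in; it is judged then, once.
Trained networks look in the newest picture that a camera, given by its name, has taken for a name from the list of things; names that differ only in an ending like _2 or _b are one class to them, and where a whole thing is asked for, a point or a joint stands for the part that bears it (a point fixed in the world has none). Each returns a list of dicts, best first, with "conf" (0 to 1); they miss things now and then, are a little off and sometimes report something else, mostly with a low value. They report only what shows in the picture. A call takes as long as a camera call.
- env.cut_out(camera, name): "region" (420x560 bool, what is visible of it) and "bbox" ([centre column, centre row, width, height] in pixels, round what is visible of it).
The state is a dict: "clock": time; "joint_positions": joint angles; "joint_velocities": joint speeds; "effort": joint torques, N m; "eef_pos": TCP position; "orientation": TCP orientation; "contact_force": force on the tool from outside, world axes, zero at the start; "wrist_torque": the same for the moment, N m; "opening": opening from 0.0 (shut) to 1.0 (fully open); "gripper_force": force on a finger pad.
Only numpy, scipy, OpenCV 4.12 (cv2) and the standard library are available. Lean on these libraries where they do the work, as an engineer would, in place of code of your own. Each camera call takes 0.05 s, during which the arm holds its last target. There are 200 camera calls.

## Working session

There is one attempt and no reset: what is moved stays moved. The work goes in short steps, Python scripts to look and compute and a tool call to move; the robot and the scene stay as the last step left them, time stands still between calls to the robot, and variables do not carry over. Pictures are saved under pics/ and viewed, at most 10 in all, crops included, and the job is handed in when it is done.

Besides the shell and the picture viewer there is one more tool, called after ">>>" as name(argument=value, ...), one argument or row to a line, values as JSON. send_rows: Moves the arm, as the interface text tells. Its arguments: {"type":"object","properties":{"commands":{"type":"array"},"hand":{"type":"number"},"force":{"type":"number"}},"required":["commands"]}

```bash
ls; mkdir -p pics; python3 - <<'E'
from rig import env
import cv2,numpy as np
o=env.observe();print(o)
for c in("scene","side"):
    im=env.camera(c);cv2.imwrite(f"pics/{c}0.png",im[:,:,::-1])
    print(c,{k:np.round(v,4).tolist() for k,v in env.calibration(c).items()})
    for n in("crank","crank_hub","crank_grip","shaft_seat","shelf_top","rest","mug","cheek_top"):
        try:
            print(n,[(round(d["conf"],2),np.round(d["bbox"],1).tolist()) for d in env.cut_out(c,n)[:2]])
        except Exception as e: print(n,e)
print({k:np.round(v,4).tolist() for k,v in env.calibration("wrist").items()})
E
```

```text
pics
{'clock': 0.0, 'joint_positions': array([-1.19457833e+00,  4.80815725e-01,  1.59686831e+00, -2.16524787e-05,
        1.06512544e+00, -4.65988067e-02]), 'joint_velocities': array([ 1.41440338e-03,  1.80846126e-03, -2.19163361e-04,  1.55707730e-03,
        8.16399582e-04,  1.17985233e-06]), 'effort': array([ 1.90618994e-03, -9.50633597e+01, -4.30172360e+01,  3.27036480e-05,
        1.25635229e-02,  1.43173370e-04]), 'eef_pos': array([ 0.26657441, -0.59236288,  0.23068493]), 'orientation': array([-5.98610969e-04,  9.77735066e-01,  2.09842249e-01, -1.09158090e-04]), 'contact_force': array([-0.64572853,  0.87478009,  0.21827916]), 'wrist_torque': array([-0.00567944, -0.00908025, -0.03681403]), 'gripper_force': 0.0, 'opening': 0.9987853057063485}
scene {'camera_matrix': [[537.8083, 0.0, 290.8464], [0.0, 537.8083, 220.8773], [0.0, 0.0, 1.0]], 'rvec': [2.4095, 1.0752, -0.2765], 'tvec': [-0.2435, -0.367, 1.7762]}
crank [(0.67, [268.4, 214.6, 38.8, 26.0]), (0.67, [247.1, 293.9, 48.1, 42.1])]
crank_hub [(0.71, [266.4, 214.8, 35.5, 24.6])]
crank_grip [(0.67, [251.5, 211.0, 10.0, 13.4]), (0.
[... 349 characters left out ...]
, 1.0]], 'rvec': [1.829, -1.382, 0.707], 'tvec': [-0.2665, 0.3637, 1.1571]}
crank [(0.89, [277.0, 260.4, 17.4, 39.2])]
crank_hub [(0.79, [275.6, 258.9, 21.1, 31.7]), (0.69, [348.5, 231.1, 8.2, 7.6])]
crank_grip [(0.57, [282.6, 266.4, 10.9, 15.8])]
shaft_seat [(0.5, [347.4, 232.8, 11.5, 13.2])]
shelf_top [(0.52, [358.8, 236.3, 13.0, 18.7])]
rest [(0.67, [347.4, 246.2, 53.3, 54.4])]
mug [(0.31, [359.5, 237.4, 12.8, 17.7])]
cheek_top [(0.55, [347.9, 245.1, 52.9, 51.0])]
{'camera_matrix': [[325.1923, 0.0, 278.3547], [0.0, 325.1923, 207.967], [0.0, 0.0, 1.0]], 'T_tool_cam': [[0.0004, -0.9658, -0.2593, 0.065], [1.0, -0.0, 0.0016, -0.0001], [-0.0015, -0.2593, 0.9658, -0.144], [0.0, 0.0, 0.0, 1.0]]}
```

```bash
cat > h.py <<'E'
from rig import env
import cv2,numpy as np
from scipy.spatial.transform import Rotation as R
def ray(c,uv,obs=None):
    "origin and direction in world of pixel uv"
    k=env.calibration(c);K=k["camera_matrix"]
    x=(uv[0]-K[0,2])/K[0,0];y=(uv[1]-K[1,2])/K[1,1]
    if c=="wrist":
        o=obs or env.observe();q=o["orientation"];Rt=R.from_quat([*q[1:],q[0]]).as_matrix();T=k["T_tool_cam"]
        t=np.hypot(x,y);s=np.sin(t)/t if t>1e-9 else 1
        d=np.array([x*s,y*s,np.cos(t)])
        return Rt@T[:3,3]+o["eef_pos"],Rt@T[:3,:3]@d
    M=cv2.Rodrigues(k["rvec"])[0]
    return -M.T@k["tvec"].ravel(),M.T@np.array([x,y,1])
def plane(c,uv,z,obs=None):
    p,d=ray(c,uv,obs);return p+d*(z-p[2])/d[2]
def proj(c,P,obs=None):
    P=np.atleast_2d(np.asarray(P,float));k=env.calibration(c);K=k["camera_matrix"]
    if c!="wrist": return cv2.projectPoints(P,k["rvec"],k["tvec"],K,None)[0][:,0]
    o=obs or env.observe();q=o["orientation"];Rt=R.from_quat([*q[1:],q[0]]).as_matrix();T=k["T_tool_cam"]
    X=((P-o["eef_pos"])@Rt-T[:3,3])@T[:3,:3]
    r=np.hypot(X[:,0],X[:,1]);t=np.arctan2(r,X[:,2])
    return np.c_[K[0,0]*t*X[:,0]/r+K[0,2],K[1,1]*t*X[:,1]/r+K[1,2]]
def tri(c1,u1,c2,u2):
    p,d=ray(c1,u1);q,e=ray(c2,u2)
    s=np.linalg.lstsq(np.c_[d,-e],q-p,rcond=None)[0]
    a,b=p+d*s[0],q+e*s[1];return (a+b)/2,np.linalg.norm(a-b)
def yaw(o):
    q=o["orientation"];X=R.from_quat([*q[1:],q[0]]).as_matrix();return np.arctan2(X[1,0],X[0,0])
E
python3 - <<'E'
from h import *
print(tri("scene",(266.4,214.8),"side",(276,259)),tri("scene",(251.5,211),"side",(282.6,266.4)))
print("crank hub scene@.03",plane("scene",(275,216),.03),plane("scene",(251.5,211),.042))
print("rest", tri("scene",(240,286),"side",(347.5,246)))
print("shaft",plane("side",(347.4,232.8),.12))
a=cv2.imread("pics/scene0.png");b=cv2.imread("pics/side0.png")
A=cv2.resize(a[180:380,160:360],(400,400),interpolation=3);B=cv2.resize(b[180:300,240:440],(400,240),interpolation=3)
C=np.zeros((600,800,3),np.uint8);C[:400,:400]=A;C[:240,400:]=B;C[240:540,400:]=cv2.resize(a,(400,300))
cv2.imwrite("pics/comp0.png",C)
E
```

```text
(array([ 0.42762222, -0.15042789,  0.02784446]), np.float64(0.005533931442234444)) (array([ 0.39341314, -0.17883843,  0.03514617]), np.float64(0.0015013055744816123))
crank hub scene@.03 [ 0.4483717  -0.13844906  0.03      ] [ 0.39695099 -0.18206631  0.042     ]
rest (array([ 0.54900229, -0.34894786,  0.02904808]), np.float64(0.0024121410539135737))
shaft [ 0.49754761 -0.34783884  0.12      ]
```

View pics/comp0.png

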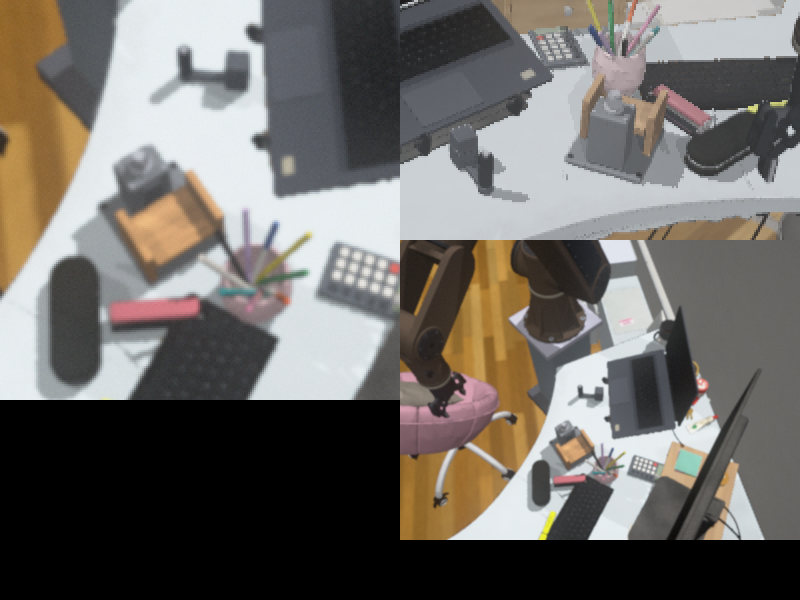

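The composite shows the crank in front of the laptop: hub at scene px ≈(279,215), grip ≈(252,210). The rest's shaft is at side px ≈(347,231). The mug is left of the laptop. I'll go above the rest first, since it's on the way.

>>> send_rows(
  commands=[
    [27,-14.5,-3,0,0,0],
    [27,-14.5,-3,0,0,0],
    [27,-14.5,-3,0,0,0],
    [27,-14.5,-3,0,0,0],
    [27,-14.5,-3,0,0,0],
    [27,-14.5,-3,0,0,0],
    [27,-14.5,-3,0,0,0],
    [27,-14.5,-3,0,0,0],
    [27,-14.5,-3,0,0,0],
    [27,-14.5,-3,0,0,0],
  ],
  hand=1,
)

```text
clock: 1.73
eef_pos: [0.4542, -0.3485, 0.2616]
orientation: [0.0, 0.978, 0.21, 0.0]
contact_force: [-0.3, -0.4, -0.2]
opening: 1.003
gripper_force: 0.0
```

```bash
cat >> h.py <<'E'
def go(x,y,z,yw):
    "shift (mm, tool axes) and turn about tool z to a tool-down target"
    o=env.observe();q=o["orientation"];Rt=R.from_quat([*q[1:],q[0]]).as_matrix()
    d=Rt.T@(np.array([x,y,z])-o["eef_pos"])*1000
    w=(yaw(o)-yw+np.pi)%(2*np.pi)-np.pi
    print("go",d.round(1),"wz",round(w,3),"q6",round(o["joint_positions"][5],2),"clock",round(o["clock"],2))
E
python3 - <<'E'
from h import *
o=env.observe();print(o["eef_pos"],yaw(o),o["joint_positions"])
im=env.camera("wrist");cv2.imwrite("pics/w1.png",im[:,:,::-1])
for n in("shaft_seat","shelf_top","cheek_top","rest","crank_hub"):
    print(n,[(round(d["conf"],2),np.round(d["bbox"],1).tolist()) for d in env.cut_out("wrist",n)[:2]])
E
```

```text
[ 0.45419981 -0.34846229  0.2616181 ] 0.42268720437767865 [-7.07402721e-01  3.41439117e-01  1.74244883e+00  5.42883714e-05
  1.05738761e+00  4.40679769e-01]
shaft_seat [(0.81, [300.2, 136.8, 36.8, 30.1]), (0.16, [404.5, 69.2, 66.6, 99.5])]
shelf_top [(0.87, [331.8, 85.2, 102.1, 98.5])]
cheek_top [(0.91, [322.4, 98.3, 160.1, 164.8])]
rest [(0.59, [319.6, 99.7, 164.4, 160.3])]
crank_hub [(0.64, [121.8, 141.1, 58.3, 83.4])]
```

View pics/w1.png

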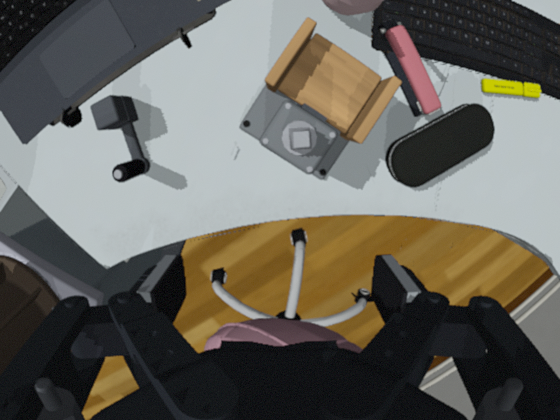

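The wrist view shows the shaft at (300,138), the shelf and cheeks around (325,90), the hub at (112,107) and the grip top at (121,173). I'll zoom in on both for corner positions.

```bash
python3 - <<'E'
import cv2,numpy as np
a=cv2.imread("pics/w1.png")
C=np.zeros((600,800,3),np.uint8)
C[:600,:450]=cv2.resize(a[80:200,80:170],(450,600),interpolation=3)
C[:300,450:800]=cv2.resize(a[110:170,265:335],(350,300),interpolation=3)
C[300:600,450:800]=cv2.resize(a[10:160,235:410],(350,300),interpolation=3)
cv2.imwrite("pics/w1z.png",C)
E
```

```text
(no output)
```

View pics/w1z.png

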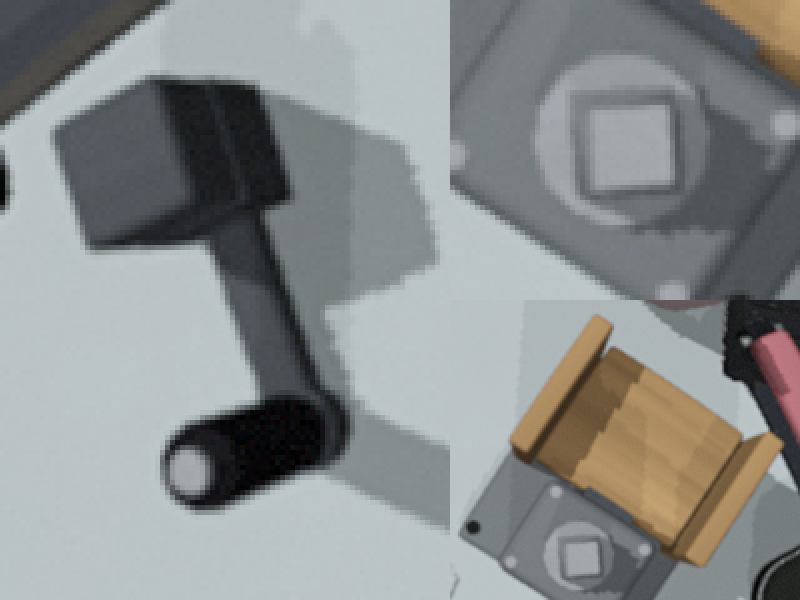

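```bash
python3 - <<'E'
from h import *
W=lambda u,z:plane("wrist",u,z)
h=np.array([W(u,.058) for u in[(90.4,106),(110,95.6),(118.4,121),(98,129.6)]])
print("hub",h.round(4),h.mean(0))
for i in range(4):
    d=h[(i+1)%4]-h[i];print(np.linalg.norm(d),np.degrees(np.arctan2(d[1],d[0])))
g=W((117.6,173.6),.070);d=g-h.mean(0);print("grip",g,np.hypot(*d[:2]),np.degrees(np.arctan2(d[1],d[0])))
s=np.array([W(u,.136) for u in[(292.6,131),(309.4,131),(310.6,147.6),(293.4,148)]])
print("shaft",s.mean(0))
for i in range(4):
    d=s[(i+1)%4]-s[i];print(np.linalg.norm(d),np.degrees(np.arctan2(d[1],d[0])))
# cheek: top edges z=.085+base? ; outer-left, right
for n,u in dict(Lo1=(308.5,17.5),Lo2=(266,80),Li1=(316,22.5),Li2=(272.5,85),Ri1=(395,76),Ri2=(347.5,136),Ro1=(401.5,80),Ro2=(356,142.5)).items():print(n,W(u,.091).round(4))
for c,u in dict(scene=(266,214)).items(): print(plane(c,u,.058))
E
```

```text
hub [[ 0.4501 -0.1088  0.058 ]
 [ 0.47   -0.1307  0.058 ]
 [ 0.4463 -0.153   0.058 ]
 [ 0.4274 -0.1298  0.058 ]] [ 0.44846966 -0.13053975  0.058     ]
0.029637880413539593 -47.64707249339993
0.032545284191961045 -136.79271545487836
0.029892968260516045 129.1368121502465
0.030865846271323924 42.867624060173235
grip [ 0.3924344  -0.17831828  0.07      ] 0.07363924941123084 -139.5473952917746
shaft [ 0.50766763 -0.34691461  0.136     ]
0.01385330595012127 -65.1417641674561
0.013859344935532241 -150.96652851142807
0.014282848314164914 116.0791864232461
0.01413891645695451 27.220448357671344
Lo1 [ 0.6209 -0.307   0.091 ]
Lo2 [ 0.5454 -0.2962  0.091 ]
Li1 [ 0.6192 -0.3156  0.091 ]
Li2 [ 0.5435 -0.3038  0.091 ]
Ri1 [ 0.6065 -0.4084  0.091 ]
Ri2 [ 0.5292 -0.3902  0.091 ]
Ro1 [ 0.6062 -0.4163  0.091 ]
Ro2 [ 0.5272 -0.4007  0.091 ]
[ 0.43954476 -0.16374746  0.058     ]
```

```bash
python3 - <<'E'
from h import *
A,e=tri("wrist",(216,8),"scene",(297.5,275.5));print(A,e)
hub=np.array([.4485,-.1305])
for z in(.03,.06,.09):
    a=plane("wrist",(216,8),z)[:2];b=plane("wrist",(22,141),z)[:2];m=plane("wrist",(97,91),z)[:2]
    d=(a-b)/np.linalg.norm(a-b);n=np.array([-d[1],d[0]])
    print(z,a,b,"dist hub",(hub-b)@n,"dist mid",(hub-m)@n,np.degrees(np.arctan2(d[1],d[0])))
go(.4485,-.1305,.17,np.radians(132))
E
```

```text
[ 0.61825661 -0.19833316  0.00077274] 0.015626331451195956
0.03 [ 0.61114782 -0.19974307] [0.35988524 0.01450858] dist hub -0.05284373932918992 dist mid -0.03937648397153105 -40.45423414310901
0.06 [ 0.60324298 -0.20963448] [ 0.37207133 -0.01251437] dist hub -0.04018813864862424 dist mid -0.027797723391897507 -40.45423414310901
0.09 [ 0.59533814 -0.2195259 ] [ 0.38425741 -0.03953732] dist hub -0.027532537968058515 dist mid -0.016218962812263912 -40.454234143109005
go [  86.  -202.3   91.2] wz -1.881 q6 0.44 clock 2.03
```

>>> send_rows(
  commands=[
    [14.3,-33.7,10,0,0,0],
    [14.3,-33.7,10,0,0,0],
    [14.3,-33.7,10,0,0,0],
    [14.3,-33.7,10,0,0,0],
    [14.3,-33.7,10,0,0,0],
    [14.3,-33.7,10,0,0,0],
    [0,0,0,0,0,-0.12],
    [0,0,0,0,0,-0.12],
    [0,0,0,0,0,-0.12],
    [0,0,0,0,0,-0.12],
  ],
)

```text
clock: 2.87
eef_pos: [0.4485, -0.1308, 0.2012]
orientation: [0.0, 0.899, 0.438, -0.0]
contact_force: [-0.2, -0.1, -0.5]
opening: 0.999
gripper_force: 0.0
```

>>> send_rows(
  commands=[
    [0,0,0,0,0,-0.12],
    [0,0,0,0,0,-0.12],
    [0,0,0,0,0,-0.12],
    [0,0,0,0,0,-0.12],
    [0,0,0,0,0,-0.12],
    [0,0,0,0,0,-0.12],
    [0,0,0,0,0,-0.12],
    [0,0,0,0,0,-0.12],
    [0,0,0,0,0,-0.12],
    [0,0,0,0,0,-0.12],
  ],
)

```text
clock: 3.7
eef_pos: [0.4485, -0.1312, 0.2012]
orientation: [-0.0, 0.495, 0.869, -0.0]
contact_force: [-0.6, -0.1, -0.6]
opening: 1.001
gripper_force: 0.0
```

>>> send_rows(
  commands=[
    [0,0,0,0,0,-0.12],
    [0,0,0,0,0,-0.12],
    [0,0,0,0,0,-0.12],
    [0,0,0,0,0,-0.12],
    [0,0,0,0,0,-0.12],
    [0,0,0,0,0,-0.12],
    [0,0,0,0,0,-0.12],
    [0,0,0,0,0,-0.12],
    [0,0,0,0,0,-0.12],
    [0,0,0,0,0,-0.12],
  ],
)

```text
clock: 4.53
eef_pos: [0.4485, -0.1312, 0.2012]
orientation: [-0.0, -0.083, 0.997, -0.0]
contact_force: [0.4, 0.4, 0.1]
opening: 1.001
gripper_force: 0.0
```

>>> send_rows(
  commands=[
    [0,0,0,0,0,-0.12],
    [0,0,0,0,0,-0.12],
    [0,0,0,0,0,-0.12],
    [0,0,0,0,0,-0.12],
    [0,0,0,0,0,-0.09],
    [0,0,0,0,0,0],
  ],
)

```text
clock: 5.03
eef_pos: [0.4485, -0.1311, 0.2012]
orientation: [-0.0, -0.359, 0.933, -0.0]
contact_force: [0.5, -0.3, -0.7]
opening: 1.003
gripper_force: 0.0
```

```bash
python3 - <<'E'
from h import *
go(.4485,-.1305,.17,np.radians(-138))
im=env.camera("wrist");cv2.imwrite("pics/w2.png",im[:,:,::-1])
for n in("crank_hub","crank_grip","crank"):
    for d in env.cut_out("wrist",n)[:2]: print(n,round(d["conf"],2),np.round(d["bbox"],1).tolist())
cv2.imwrite("pics/w2z.png",cv2.resize(im[90:390,80:480,::-1],(800,600),interpolation=3))
E
```

```text
go [-0.5  0.4 31.2] wz 0.001 q6 -2.65 clock 5.03
crank_hub 0.63 [281.3, 161.6, 36.2, 113.1]
crank_grip 0.85 [277.4, 115.6, 27.7, 22.4]
crank 0.59 [281.8, 163.9, 37.3, 112.9]
```

View pics/w2z.png

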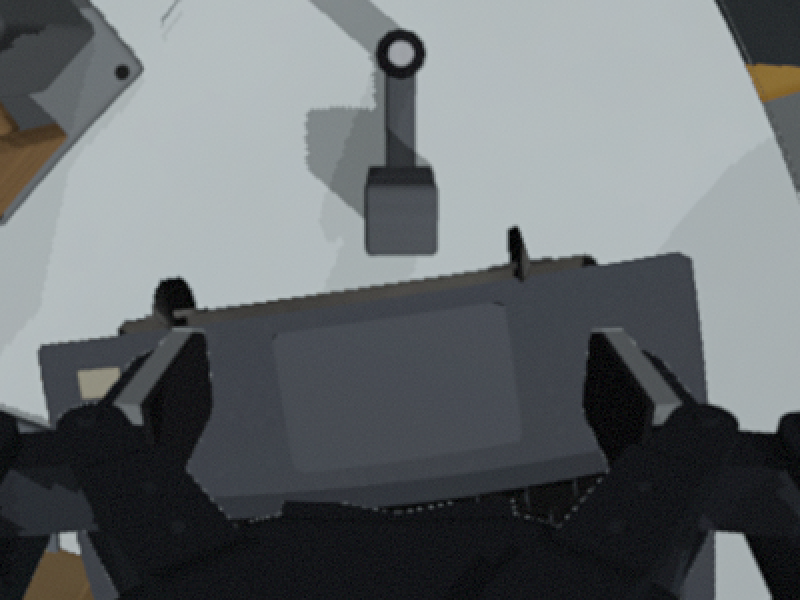

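```bash
python3 - <<'E'
from h import *
o=env.observe()
h=plane("wrist",(280.75,199.5),.058);g=plane("wrist",(280.5,116.5),.07);d=g-h
print("hub",h,"grip",g,np.hypot(*d[:2]),np.degrees(np.arctan2(d[1],d[0])))
c=[plane("wrist",(80+u/2,90+v/2),.058) for u,v in((367,185),(436,185),(437,254),(366,252))]
print([round(np.linalg.norm(c[i]-c[i-1])*1000,1) for i in range(4)],np.mean(c,0))
q=o["orientation"];Rt=R.from_quat([*q[1:],q[0]]).as_matrix()
for n,u in dict(footL=(175,295),footR=(515,250),footRtop=(515,228),beamM=(400,285)).items():
    for z in(0.01,.03,.06): print(n,z,(Rt.T@(plane("wrist",(80+u[0]/2,90+u[1]/2),z)-h)*1000)[:2].round(0))
go(h[0],h[1],.03,np.arctan2(d[1],d[0]))
E
```

```text
hub [ 0.44956235 -0.1269368   0.058     ] grip [ 0.39425549 -0.176703    0.07      ] 0.07440110106442202 -138.01849188061445
[np.float64(31.4), np.float64(31.0), np.float64(32.3), np.float64(32.8)] [ 0.44970003 -0.12679952  0.058     ]
footL 0.01 [ -56. -129.]
footL 0.03 [ -48. -121.]
footL 0.06 [ -37. -110.]
footR 0.01 [-29.  62.]
footR 0.03 [-23.  58.]
footR 0.06 [-14.  52.]
footRtop 0.01 [-16.  61.]
footRtop 0.03 [-11.  58.]
footRtop 0.06 [-4. 52.]
beamM 0.01 [-49.  -0.]
beamM 0.03 [-42.  -1.]
beamM 0.06 [-31.  -1.]
go [ -3.1   2.1 171.3] wz -0.005 q6 -2.65 clock 5.23
```

Zoomed view: hub top at (281,200), grip top (280,116), laptop front beam about 40 mm behind the hub, and a laptop foot at (337,215) near where the open +y finger would pass. I'll descend with the fingers partly closed.

>>> send_rows(
  commands=[
    [-0.5,0.35,24,0,0,0],
    [-0.5,0.35,24,0,0,0],
    [-0.5,0.35,24,0,0,0],
    [-0.5,0.35,24,0,0,0],
    [-0.5,0.35,24,0,0,0],
    [-0.5,0.35,24,0,0,0],
    [0,0,20,0,0,0],
    [0,0,14,0,0,0],
    [0,0,6,0,0,0],
    [0,0,0,0,0,0],
  ],
  hand=0.65,
)

```text
clock: 6.07
eef_pos: [0.4489, -0.1264, 0.0162]
orientation: [-0.001, -0.357, 0.934, 0.001]
contact_force: [-0.3, -0.7, 0.6]
opening: 0.65
gripper_force: 0.0
```

>>> send_rows(
  commands=[
    [0,0,0,0,0,0],
    [0,0,0,0,0,0],
    [0,0,0,0,0,0],
    [0,0,0,0,0,0],
    [0,0,0,0,0,0],
    [0,0,0,0,0,0],
  ],
  hand=0,
  force=60,
)

```text
clock: 6.57
eef_pos: [0.4502, -0.1268, 0.0182]
orientation: [0.001, -0.357, 0.934, -0.001]
contact_force: [-0.4, -0.7, 9.8]
opening: 0.392
gripper_force: 60.9
```

>>> send_rows(
  commands=[
    [0,0,-4,0,0,0],
    [0,0,-10,0,0,0],
    [0,0,-20,0,0,0],
    [0,0,-28,0,0,0],
    [0,0,-28,0,0,0],
    [0,0,-28,0,0,0],
    [0,0,-28,0,0,0],
    [0,0,-24,0,0,0],
    [0,0,-14,0,0,0],
    [0,0,0,0,0,0],
  ],
)

```text
clock: 7.4
eef_pos: [0.4509, -0.127, 0.2051]
orientation: [0.002, -0.358, 0.934, -0.002]
contact_force: [1.6, 0.1, -1.9]
opening: 0.39
gripper_force: 60.2
```

```bash
python3 - <<'E'
from h import *
o=env.observe();print(o["eef_pos"],o["contact_force"],o["wrist_torque"],o["opening"],np.degrees(yaw(o)))
go(.4485+.03,-.347,.205,np.radians(-154.7))
im=env.camera("wrist");cv2.imwrite("pics/w3.png",im[:,:,::-1])
cv2.imwrite("pics/w3z.png",cv2.resize(im[120:420,80:480,::-1],(800,600),interpolation=3))
E
```

```text
[ 0.4509335  -0.12701919  0.20508428] [ 1.55159605  0.08992309 -1.92026468] [-0.02138799 -0.12683702 -0.00518678] 0.3899005611165037 -138.10326670442544
go [ 126.4 -182.2    0.6] wz 0.29 q6 -2.64 clock 7.4
```

View pics/w3z.png

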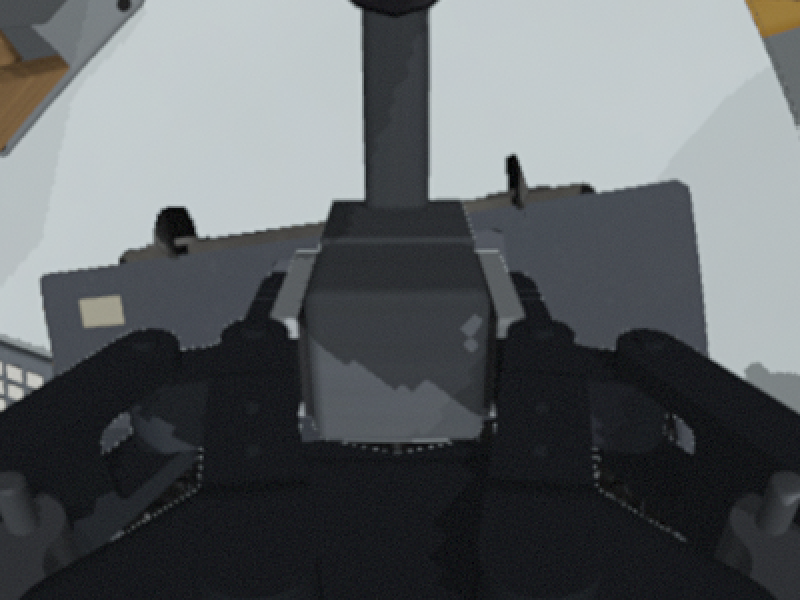

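The view shows the hub held between the pads with its top face at px (231–330, 265–339), the arm running straight up and the laptop clear. Next I'll fit its offset in the tool.

```bash
python3 - <<'E'
from h import *
from scipy.optimize import least_squares
k=env.calibration("wrist");K=k["camera_matrix"];T=k["T_tool_cam"]
def pj(P):
    X=(P-T[:3,3])@T[:3,:3];r=np.hypot(X[:,0],X[:,1]);t=np.arctan2(r,X[:,2])
    return np.c_[K[0,0]*t*X[:,0]/r+K[0,2],K[1,1]*t*X[:,1]/r+K[1,2]]
# crank pts: x along arm (tool +x), z up from foot
C=np.array([[17,17,58],[17,-17,58],[-17,-17,58],[-17,17,58],[17,-17,12],[17,17,12]])/1000
# image right = tool +y
obs=np.array([[325,265],[234,265],[231,339],[330,339],[244.5,221],[314.5,221]])
def P(p):
    dx,dy,f,pit,yw=p
    Q=C@R.from_euler('yz',[pit,yw]).as_matrix().T   # z up
    return np.c_[Q[:,0]+dx,Q[:,1]+dy,f-Q[:,2]]
for sub in(slice(0,6),slice(0,4),[0,1,4,5]):
    n=3 if sub!=slice(0,6) else 5
    f=lambda p:((pj(P(np.r_[p,np.zeros(5-n)]))-obs)[sub]).ravel()
    s=least_squares(f,np.r_[0,0,.018,np.zeros(n-3)],x_scale=.001);print((s.x*1000).round(1),s.fun.round(1))
E
```

```text
[  3.2   0.8  16.3 -26.2  -7. ] [ 3.8 -1.2 -3.3 -0.7  6.1  1.1 -6.7  0.6 -0.5  0.4  0.6 -0. ]
[ 1.3  0.8 16.8] [ 3.7 -1.2 -2.5 -1.3  5.8  1.4 -7.1  1.4]
[ 0.3  0.6 19.6] [ 2.  -2.  -1.8 -2.1  0.3  2.8 -0.5  2.8]
```

```bash
python3 - <<'E'
from h import *
go(.514,-.267,.215,np.radians(-154.7))
E
```

```text
go [  46.2 -147.   -11.3] wz 0.29 q6 -2.64 clock 7.45
```

>>> send_rows(
  commands=[
    [7.7,-24.5,-2,0,0,0],
    [7.7,-24.5,-2,0,0,0],
    [7.7,-24.5,-2,0,0,0],
    [7.7,-24.5,-2,0,0,0],
    [7.7,-24.5,-2,0,0,0],
    [7.7,-24.5,-2,0,0,0],
    [0,0,0,0,0,0.097],
    [0,0,0,0,0,0.097],
    [0,0,0,0,0,0.097],
    [0,0,0,0,0,0],
  ],
)

```text
clock: 8.28
eef_pos: [0.5125, -0.2665, 0.212]
orientation: [-0.001, -0.216, 0.976, 0.001]
contact_force: [-0.3, -0.6, -2.9]
opening: 0.39
gripper_force: 60.8
```

```bash
python3 - <<'E'
from h import *
o=env.observe();print(o["eef_pos"],np.degrees(yaw(o)),o["joint_positions"][5])
im=env.camera("wrist");cv2.imwrite("pics/w4.png",im[:,:,::-1])
u=proj("wrist",[.5077,-.3469,.136])[0];print(u)
for d in env.cut_out("wrist","shaft_seat")[:2]: print(round(d["conf"],2),np.round(d["bbox"],1).tolist())
x,y=np.clip((u-[40,40]).astype(int),0,[480,340])
print(x,y)
C=np.zeros((600,800,3),np.uint8);C[:400,:400]=cv2.resize(im[y:y+80,x:x+80,::-1],(400,400),interpolation=3)
C[:300,400:]=cv2.resize(im[:,:,::-1],(400,300));cv2.imwrite("pics/w4z.png",C)
E
```

```text
[ 0.5124925  -0.26653956  0.21200954] -155.0881297024774 -2.5376749953044118
[178.02635099 164.13254582]
0.95 [191.3, 162.8, 39.8, 40.1]
0.72 [278.2, 199.2, 93.7, 286.3]
138 124
```

View pics/w4z.png

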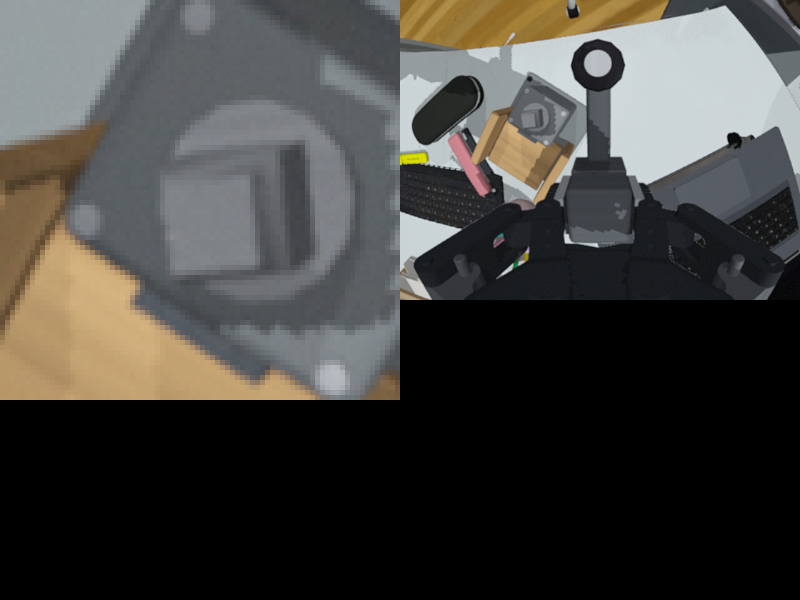

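Crop: shaft top at px ≈(180,168), collar around (191,163), sides roughly parallel to the image axes.

```bash
python3 - <<'E'
from h import *
s=np.array([plane("wrist",u,.136) for u in[(170.4,158.4),(188.4,157.6),(190.4,178),(172.4,179)]])
c=s.mean(0);print("shaft",c)
for i in range(4):
    d=s[(i+1)%4]-s[i];print(round(np.linalg.norm(d)*1000,1),np.degrees(np.arctan2(d[1],d[0])).round(1)%90)
k=plane("wrist",(138+262/5,124+200/5),.112);print("collar",k)
go(c[0],c[1],.18,np.radians(-154.5))
E
```

```text
shaft [ 0.51009152 -0.344307    0.136     ]
13.4 26.099999999999994
14.5 28.4
13.6 27.4
14.8 27.80000000000001
collar [ 0.50980503 -0.34339839  0.112     ]
go [ 35.8 -69.2  32.4] wz -0.002 q6 -2.55 clock 8.38
```

```bash
python3 - <<'E'
from h import *
go(.5106,-.3437,.170,np.radians(-152.6))
E
```

```text
go [ 35.1 -68.9  42.4] wz -0.035 q6 -2.55 clock 8.38
```

>>> send_rows(
  commands=[
    [5.85,-11.5,0,0,0,0],
    [5.85,-11.5,0,0,0,0],
    [5.85,-11.5,0,0,0,0],
    [5.85,-11.5,0,0,0,0],
    [5.85,-11.5,0,0,0,0],
    [5.85,-11.5,0,0,0,0],
    [0,0,14,0,0,-0.035],
    [0,0,14,0,0,0],
    [0,0,12,0,0,0],
    [0,0,0,0,0,0],
  ],
)

```text
clock: 9.22
eef_pos: [0.5097, -0.3441, 0.1708]
orientation: [-0.001, -0.235, 0.972, 0.001]
contact_force: [-1.0, 0.2, -3.2]
opening: 0.387
gripper_force: 60.8
```

```bash
python3 - <<'E'
from h import *
go(.5106,-.3437,.170,np.radians(-152.6))
o=env.observe();print(o["eef_pos"],o["contact_force"])
b=env.camera("side");cv2.imwrite("pics/s5.png",b[:,:,::-1])
u=proj("side",[.51,-.344,.14])[0].astype(int);v=proj("scene",[.51,-.344,.14])[0].astype(int)
a=env.camera("scene")
C=np.hstack([cv2.resize(i[p[1]-40:p[1]+40,p[0]-40:p[0]+40,::-1],(400,400),interpolation=3) for i,p in((a,v),(b,u))])
cv2.imwrite("pics/s5z.png",C)
E
```

```text
go [-0.9 -0.1  0.8] wz -0.004 q6 -2.69 clock 9.22
[ 0.50972428 -0.3440562   0.17080398] [-0.99419996  0.16908279 -3.15147756]
```

View pics/s5z.png

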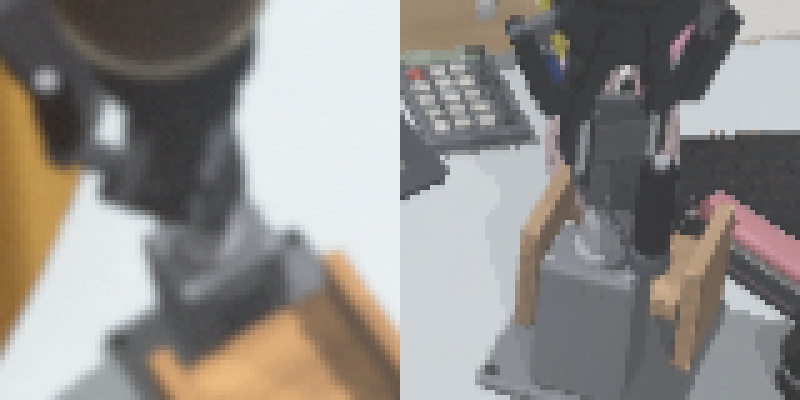

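Aligned in both views: the hub hangs just over the shaft. Descending gently.

>>> send_rows(
  commands=[
    [-0.8,0,5,0,0,0],
    [0,0,5,0,0,0],
    [0,0,4,0,0,0],
    [0,0,4,0,0,0],
    [0,0,4,0,0,0],
    [0,0,0,0,0,0],
  ],
)

```text
clock: 9.82
eef_pos: [0.5114, -0.3435, 0.1504]
orientation: [-0.0, -0.235, 0.972, 0.0]
contact_force: [-0.8, 0.8, -2.6]
opening: 0.396
gripper_force: 60.8
```

>>> send_rows(
  commands=[
    [0,0,4,0,0,0],
    [0,0,4,0,0,0],
    [0,0,4,0,0,0],
    [0,0,3,0,0,0],
    [0,0,2,0,0,0],
    [0,0,0,0,0,0],
  ],
)

```text
clock: 10.32
eef_pos: [0.5109, -0.3441, 0.1339]
orientation: [-0.001, -0.235, 0.972, 0.0]
contact_force: [-5.5, -3.6, -4.7]
opening: 0.388
gripper_force: 61.5
```

>>> send_rows(
  commands=[
    [0.8,0,1,0,0,0],
    [0,0,1.5,0,0,0],
    [0,0,1,0,0,0],
    [0,0,0,0,0,0],
    [0,0,0,0,0,0],
  ],
)

```text
clock: 10.73
eef_pos: [0.5108, -0.3443, 0.1306]
orientation: [-0.0, -0.235, 0.972, 0.0]
contact_force: [-2.1, -3.6, -5.0]
opening: 0.389
gripper_force: 61.5
```

```bash
python3 - <<'E'
from h import *
o=env.observe();print(o["eef_pos"],o["contact_force"],o["wrist_torque"],o["joint_positions"][5])
# shelf depth from w1: shelf vs cheeks; use pose of w1
q=np.array([0,.978,.21,0]);q/=np.linalg.norm(q)
ob=dict(eef_pos=np.array([.4542,-.3485,.2616]),orientation=q)
for n,u in dict(backL=(316,34),backR=(381,78.5),frontL=(274,87.5)).items():
    print(n,[plane("wrist",u,z,ob)[:2].round(4) for z in(.091-.037,.091-.02)])
E
```

```text
[ 0.51082124 -0.34427499  0.13059477] [-2.11278733 -3.55720331 -5.00970737] [-0.61405795  0.5215303   0.08552061] -2.6880377508835194
backL [array([ 0.6212, -0.3172]), array([ 0.616 , -0.3174])]
backR [array([ 0.6086, -0.4021]), array([ 0.604 , -0.3982])]
frontL [array([ 0.5471, -0.3012]), array([ 0.5455, -0.3022])]
```

Seated. Winding clockwise.

>>> send_rows(
  commands=[
    [0,0,0,0,0,0.06],
    [0,0,0,0,0,0.1],
    [0,0,0,0,0,0.12],
    [0,0,0,0,0,0.12],
    [0,0,0,0,0,0.12],
    [0,0,0,0,0,0.12],
    [0,0,0,0,0,0.12],
    [0,0,0,0,0,0.12],
    [0,0,0,0,0,0.12],
    [0,0,0,0,0,0],
  ],
)

```text
clock: 11.57
eef_pos: [0.5096, -0.3438, 0.1304]
orientation: [-0.001, 0.264, 0.965, 0.0]
contact_force: [-8.7, -0.7, -2.0]
opening: 0.392
gripper_force: 61.9
```

>>> send_rows(
  commands=[
    [0.6,0.2,0,0,0,0.1],
    [0,0,0,0,0,0.12],
    [0,0,0,0,0,0.12],
    [0,0,0,0,0,0.12],
    [0,0,0,0,0,0.12],
    [0,0,0,0,0,0.12],
    [0,0,0,0,0,0.12],
    [0,0,0,0,0,0.12],
    [0,0,0,0,0,0.12],
    [0,0,0,0,0,0],
  ],
)

```text
clock: 12.4
eef_pos: [0.5097, -0.3435, 0.1305]
orientation: [-0.001, 0.715, 0.699, -0.0]
contact_force: [-6.0, -2.3, -2.3]
opening: 0.392
gripper_force: 61.8
```

>>> send_rows(
  commands=[
    [0,0,0,0,0,0.1],
    [0,0,0,0,0,0.12],
    [0,0,0,0,0,0.12],
    [0,0,0,0,0,0.12],
    [0,0,0,0,0,0.12],
    [0,0,0,0,0,0.12],
    [0,0,0,0,0,0.12],
    [0,0,0,0,0,0.12],
    [0,0,0,0,0,0.12],
    [0,0,0,0,0,0],
  ],
)

```text
clock: 13.23
eef_pos: [0.51, -0.3437, 0.1306]
orientation: [-0.0, 0.97, 0.242, -0.001]
contact_force: [-4.7, -2.8, -4.3]
opening: 0.388
gripper_force: 61.7
```

```bash
python3 - <<'E'
from h import *
o=env.observe();print(o["eef_pos"],o["contact_force"],o["wrist_torque"],o["joint_positions"][5],np.degrees(yaw(o)))
im=env.camera("wrist");cv2.imwrite("pics/w6.png",im[:,:,::-1])
b=env.camera("side");cv2.imwrite("pics/s6.png",b[:,:,::-1])
u=proj("side",[.55,-.35,.08])[0].astype(int)
C=np.zeros((600,800,3),np.uint8)
C[:300,:400]=cv2.resize(im[:,:,::-1],(400,300))
C[:400,400:]=cv2.resize(b[u[1]-40:u[1]+40,u[0]-40:u[0]+40,::-1],(400,400),interpolation=3)
cv2.imwrite("pics/s6z.png",C)
E
```

```text
[ 0.50995712 -0.34371043  0.13055082] [-4.68002923 -2.848282   -4.28963614] [-0.4532098   0.91776005  0.04608157] 0.44089145440101907 27.976241926440494
```

View pics/s6z.png

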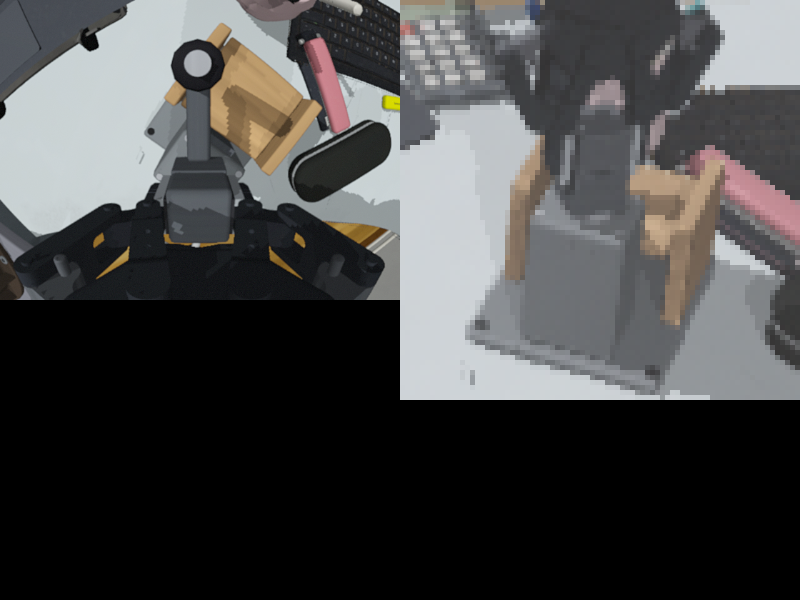

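The wrist view shows the crank pointing over the cheeks with the shelf visibly higher but still below the tops. I'll continue by about 1.8 rad, then release and take a proper look.

>>> send_rows(
  commands=[
    [0.3,0,0,0,0,0.12],
    [0,0,0,0,0,0.12],
    [0,0,0,0,0,0.12],
    [0,0,0,0,0,0.12],
    [0,0,0,0,0,0.12],
    [0,0,0,0,0,0.12],
    [0,0,0,0,0,0.12],
    [0,0,0,0,0,0.12],
    [0,0,0,0,0,0.12],
    [0,0,0,0,0,0.12],
  ],
)

```text
clock: 14.17
eef_pos: [0.5099, -0.344, 0.1306]
orientation: [0.0, 0.938, -0.347, -0.001]
contact_force: [-8.8, -7.4, -4.2]
opening: 0.39
gripper_force: 61.9
```

>>> send_rows(
  commands=[
    [0,0,0,0,0,0.12],
    [0,0,0,0,0,0.12],
    [0,0,0,0,0,0.12],
    [0,0,0,0,0,0.12],
    [0,0,0,0,0,0.12],
    [0,0,0,0,0,0],
    [0,0,0,0,0,0],
  ],
)

```text
clock: 14.75
eef_pos: [0.5099, -0.3439, 0.1305]
orientation: [0.0, 0.795, -0.607, -0.001]
contact_force: [-8.2, -4.7, -2.9]
opening: 0.389
gripper_force: 62.0
```

>>> send_rows(
  commands=[
    [0,0,0,0,0,0],
    [0,0,0,0,0,0],
    [0,0,0,0,0,0],
    [0,0,-10,0,0,0],
    [0,0,-20,0,0,0],
    [0,0,-25,0,0,0],
    [0,0,-25,0,0,0],
    [0,0,-15,0,0,0],
  ],
  hand=0.7,
)

```text
clock: 15.42
eef_pos: [0.5117, -0.344, 0.2293]
orientation: [-0.0, 0.795, -0.606, 0.002]
contact_force: [-0.1, -1.1, -0.0]
opening: 0.702
gripper_force: 0.0
```

>>> send_rows(
  commands=[
    [0,0,0,0,0,-0.12],
    [0,0,0,0,0,-0.12],
    [0,0,0,0,0,-0.12],
    [0,0,0,0,0,-0.12],
    [0,0,0,0,0,-0.12],
    [0,0,0,0,0,-0.12],
    [0,0,0,0,0,-0.12],
    [0,0,0,0,0,-0.12],
    [0,0,0,0,0,-0.12],
    [0,0,0,0,0,-0.12],
  ],
)

```text
clock: 16.25
eef_pos: [0.5111, -0.3435, 0.2268]
orientation: [0.0, 0.999, -0.049, 0.0]
contact_force: [-0.3, 0.6, -0.2]
opening: 0.699
gripper_force: 0.0
```

```bash
python3 - <<'E'
from h import *
go(.505,-.24,.125,0)
print(env.observe()["eef_pos"])
E
```

```text
go [ -16.2 -102.5  101.7] wz -0.097 q6 1.03 clock 16.25
[ 0.51110881 -0.34353233  0.2267704 ]
```

>>> send_rows(
  commands=[
    [-4,-25.5,0,0,0,-0.097],
    [-1.5,-25.5,0,0,0,0],
    [-1.5,-25.5,0,0,0,0],
    [-1.5,-25.5,0,0,0,0],
    [0,0,25,0,0,0],
    [0,0,30,0,0,0],
    [0,0,30,0,0,0],
    [0,0,17,0,0,0],
    [0,0,0,0,0,0],
    [0,0,0,0,0,0],
  ],
)

```text
clock: 17.08
eef_pos: [0.5054, -0.2411, 0.1241]
orientation: [-0.0, 1.0, -0.003, -0.0]
contact_force: [0.3, -0.4, 0.1]
opening: 0.702
gripper_force: 0.0
```

```bash
python3 - <<'E'
from h import *
o=env.observe();print(o["eef_pos"],np.degrees(yaw(o)))
im=env.camera("wrist");cv2.imwrite("pics/w7.png",im[:,:,::-1])
r={}
for n in("shelf_top","cheek_top"):
    for d in env.cut_out("wrist",n)[:1]: print(n,round(d["conf"],2),np.round(d["bbox"],1).tolist());r[n]=d
b=r["shelf_top"]["bbox"];x=int(max(0,b[0]-b[2]/2-40));y=int(max(0,b[1]-b[3]/2-40))
w=200;h=150;print("crop",x,y)
cv2.imwrite("pics/w7z.png",cv2.resize(im[y:y+h,x:x+w,::-1],(800,600),interpolation=3))
E
```

```text
[ 0.50543333 -0.24114518  0.12411108] -0.34950036971491777
shelf_top 0.84 [448.1, 116.0, 123.1, 143.2]
cheek_top 0.87 [427.5, 152.8, 202.7, 241.7]
crop 346 4
```

View pics/w7z.png

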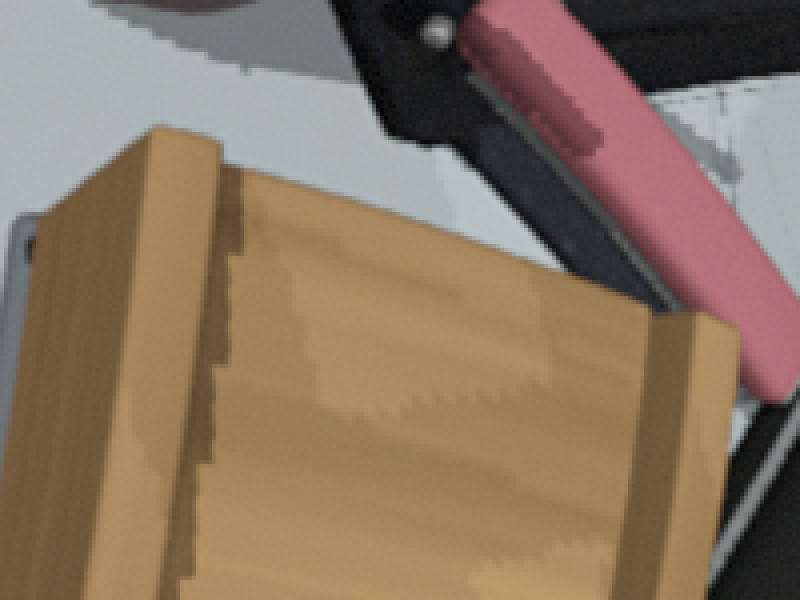

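The close view clearly shows the shelf a step below the right cheek: shelf edge at crop x=651, cheek inner top edge at x=695, outer edge at x=738. I'll compute the depth from these.

```bash
python3 - <<'E'
from h import *
f=lambda u,v:(346+u/4,4+v/4)
for zc in(.085,.091):
    W=lambda u,v,z=zc:plane("wrist",f(u,v),z)
    a,b=W(695,313),W(665,600);o1,o2=W(738,330),W(703,600);l1,l2=W(220,145),W(160,600);L1=W(152,126)
    d=(b-a)[:2];d/=np.linalg.norm(d);n=np.array([-d[1],d[0]])
    print(zc,"dir",np.degrees(np.arctan2(-d[1],-d[0])),"thick",(o1-a)[:2]@n*1000,(o2-a)[:2]@n*1000,"spacing",(l1-a)[:2]@n*1000,(l2-a)[:2]@n*1000,(L1-a)[:2]@n*1000,"ends",a,l1)
    for g in(0,1,1.5):
        r=[]
        for u,v in((651,306),(612,600)):
            p,q=ray("wrist",f(u,v)); s=np.sign((l1-a)[:2]@n)
            t=((a[:2]-p[:2])@n+s*g/1000)/(q[:2]@n);r.append((zc-(p+q*t)[2])*1000)
        print("  gap",g,"depth",np.round(r,1))
    # back end: shelf back edge 1 mm inside cheek back end (80 vs 78)
    e=-d; 
    p,q=ray("wrist",f(651,306));t=((a[:2]-p[:2])@e-.001)/(q[:2]@e);print("  from back end",(zc-(p+q*t)[2])*1000)
E
```

```text
0.085 dir -5.711622612479815 thick 11.242702231669552 9.53429793655089 spacing -94.23036274723388 -96.59994083813862 -105.08409979485717 ends [ 0.61030606 -0.40865404  0.085     ] [ 0.62395468 -0.31531864  0.085     ]
  gap 0 depth [13.1 15.5]
  gap 1 depth [11.9 14.3]
  gap 1.5 depth [11.3 13.7]
  from back end 2.1299267766565073
0.091 dir -5.7116226124798075 thick 10.87742911624802 9.224530530203431 spacing -91.16883737204236 -93.46142835133783 -101.66993870418942 ends [ 0.60903238 -0.40324705  0.091     ] [ 0.62223756 -0.3129441   0.091     ]
  gap 0 depth [12.7 15. ]
  gap 1 depth [11.4 13.8]
  gap 1.5 depth [10.8 13.2]
  from back end 1.9495077463551336
```

```bash
cat >> h.py <<'E'
def strip(path):
    "edges (px columns) along rows across the right cheek in the standard view"
    im=cv2.imread(path).astype(float);g=cv2.GaussianBlur(im.mean(2),(0,0),.7)
    for r in(92,100,108,116,124,132,140): print(r,g[r-1:r+2,492:536].mean(0).round(0).astype(int).tolist())
E
python3 - <<'E'
from h import *
strip("pics/w7.png")
E
```

```text
92 [127, 127, 127, 127, 126, 126, 126, 125, 125, 125, 124, 125, 125, 125, 119, 105, 91, 86, 85, 86, 87, 87, 87, 88, 89, 91, 102, 120, 133, 138, 139, 139, 139, 139, 138, 137, 136, 131, 122, 114, 118, 126, 132, 137]
100 [124, 125, 124, 125, 125, 124, 123, 122, 122, 122, 121, 123, 125, 123, 110, 94, 86, 85, 86, 86, 87, 87, 88, 88, 90, 100, 118, 132, 138, 139, 139, 139, 138, 138, 137, 136, 133, 119, 95, 77, 72, 74, 80, 88]
108 [120, 120, 120, 120, 119, 119, 119, 119, 119, 120, 120, 120, 115, 103, 91, 86, 85, 86, 87, 87, 88, 88, 88, 89, 98, 115, 128, 132, 133, 136, 138, 138, 137, 136, 135, 134, 143, 162, 173, 167, 141, 102, 59, 29]
116 [125, 125, 125, 124, 124, 124, 123, 123, 122, 122, 121, 115, 101, 90, 86, 85, 85, 86, 87, 88, 88, 87, 89, 100, 116, 128, 132, 130, 130, 132, 134, 136, 136, 135, 134, 134, 130, 102, 58, 27, 21, 23, 25, 25]
124 [128, 128, 128, 128, 128, 128, 127, 127, 128, 128, 121, 103, 89, 85, 85, 85, 86, 86, 86, 87, 85, 89, 101, 118, 128, 130, 129, 128, 127, 126, 126, 127, 130, 130, 111, 68, 32, 22, 24, 27, 35, 56, 88, 114]
132 [121, 121, 122, 123, 123, 124, 126, 126, 125, 116, 98, 87, 85, 85, 85, 86, 87, 87, 87, 87, 92, 106, 121, 129, 129, 128, 127, 127, 126, 126, 125, 124, 118, 94, 56, 32, 43, 75, 106, 123, 120, 98, 64, 35]
140 [133, 133, 135, 136, 135, 133, 130, 123, 109, 93, 85, 84, 84, 85, 86, 86, 86, 86, 88, 95, 110, 125, 130, 129, 127, 126, 125, 125, 124, 124, 123, 115, 104, 107, 121, 125, 108, 71, 37, 23, 21, 22, 24, 26]
```

>>> send_rows(
  commands=[
    [0,0,-20,0,0,0],
    [0,0,-30,0,0,0],
    [0,0,-30,0,0,0],
    [0,0,-22,0,0,0],
    [1.5,25.7,0,0,0,0],
    [1.5,25.7,0,0,0,0],
    [1.5,25.7,0,0,0,0],
    [1.5,25.7,0,0,0,0],
    [0,0,0,0,0,-0.12],
    [0,0,0,0,0,-0.12],
  ],
)

```text
clock: 18.07
eef_pos: [0.511, -0.346, 0.2274]
orientation: [0.001, 0.993, 0.118, 0.001]
contact_force: [-1.3, -0.2, -0.9]
opening: 0.697
gripper_force: 0.0
```

>>> send_rows(
  commands=[
    [0,0,0,0,0,-0.12],
    [0,0,0,0,0,-0.12],
    [0,0,0,0,0,-0.12],
    [0,0,0,0,0,-0.12],
    [0,0,0,0,0,-0.12],
    [0,0,0,0,0,-0.12],
    [0,0,0,0,0,-0.12],
    [0,0,0,0,0,-0.12],
    [0,0,0,0,0,-0.12],
    [0,0,0,0,0,-0.12],
  ],
)

```text
clock: 18.9
eef_pos: [0.5112, -0.3445, 0.2276]
orientation: [0.001, 0.752, 0.659, 0.0]
contact_force: [-0.1, -0.4, -0.3]
opening: 0.704
gripper_force: 0.0
```

>>> send_rows(
  commands=[
    [0,0,0,0,0,-0.12],
    [0,0,0,0,0,-0.12],
    [0,0,0,0,0,-0.12],
    [0,0,0,0,0,-0.04],
    [0,0,0,0,0,0],
  ],
)

```text
clock: 19.32
eef_pos: [0.5112, -0.3445, 0.2275]
orientation: [0.001, 0.607, 0.794, 0.0]
contact_force: [-0.3, 0.7, 0.0]
opening: 0.701
gripper_force: 0.0
```

```bash
python3 - <<'E'
from h import *
go(.5100,-.3439,.1305,np.radians(105.3))
E
```

```text
go [ 1.  -1.1 97. ] wz -0.002 q6 -0.91 clock 19.32
```

>>> send_rows(
  commands=[
    [1,-1,20,0,0,0],
    [0,0,25,0,0,0],
    [0,0,25,0,0,0],
    [0,0,17,0,0,0],
    [0,0,9,0,0,0],
    [0,0,0,0,0,0],
  ],
)

```text
clock: 19.82
eef_pos: [0.509, -0.343, 0.1288]
orientation: [-0.001, 0.609, 0.793, 0.0]
contact_force: [-0.6, 0.1, 0.0]
opening: 0.702
gripper_force: 0.0
```

>>> send_rows(
  commands=[
    [0,0,0,0,0,0],
    [0,0,0,0,0,0],
    [0,0,0,0,0,0],
    [0,0,0,0,0,0],
    [0,0,0,0,0,0],
    [0,0,0,0,0,0],
  ],
  hand=0,
  force=60,
)

```text
clock: 20.32
eef_pos: [0.5101, -0.344, 0.1314]
orientation: [0.001, 0.608, 0.794, -0.0]
contact_force: [-3.1, 0.6, 8.5]
opening: 0.392
gripper_force: 58.9
```

>>> send_rows(
  commands=[
    [0,0,0,0,0,0.08],
    [0,0,0,0,0,0.12],
    [0,0,0,0,0,0.12],
    [0,0,0,0,0,0.12],
    [0,0,0,0,0,0.12],
    [0,0,0,0,0,0.12],
    [0,0,0,0,0,0.12],
    [0,0,0,0,0,0.12],
    [0,0,0,0,0,0.08],
    [0,0,0,0,0,0],
  ],
)

```text
clock: 21.15
eef_pos: [0.5098, -0.3443, 0.1314]
orientation: [0.001, 0.916, 0.402, 0.0]
contact_force: [-5.3, -2.7, 8.8]
opening: 0.393
gripper_force: 58.7
```

>>> send_rows(
  commands=[
    [0,0,0,0,0,0.08],
    [0,0,0,0,0,0.12],
    [0,0,0,0,0,0.12],
    [0,0,0,0,0,0.12],
    [0,0,0,0,0,0.12],
    [0,0,0,0,0,0.12],
    [0,0,0,0,0,0.12],
    [0,0,0,0,0,0.12],
    [0,0,0,0,0,0.08],
    [0,0,0,0,0,0],
  ],
)

```text
clock: 21.98
eef_pos: [0.5094, -0.3442, 0.1314]
orientation: [0.001, 0.996, -0.086, 0.0]
contact_force: [-8.4, -1.9, 9.6]
opening: 0.392
gripper_force: 59.2
```

>>> send_rows(
  commands=[
    [0,0,0,0,0,0],
    [0,0,0,0,0,0],
    [0,0,0,0,0,0],
    [0,0,-10,0,0,0],
    [0,0,-20,0,0,0],
    [0,0,-25,0,0,0],
    [0,0,-25,0,0,0],
    [0,0,-15,0,0,0],
    [0,0,0,0,0,0],
  ],
  hand=0.7,
)

```text
clock: 22.73
eef_pos: [0.5112, -0.3445, 0.2292]
orientation: [0.002, 0.997, -0.083, 0.002]
contact_force: [1.4, -0.8, 0.3]
opening: 0.704
gripper_force: 0.0
```

```bash
python3 - <<'E'
from h import *
o=env.observe();print(o["eef_pos"],np.degrees(yaw(o)))
go(.50543,-.24115,.12411,np.radians(-.35))
E
```

```text
[ 0.51121964 -0.3444763   0.22921486] -9.508457105389928
go [ -23.3 -101.2  104.7] wz -0.16 q6 1.09 clock 22.73
```

>>> send_rows(
  commands=[
    [0,0,0,0,0,-0.08],
    [0,0,0,0,0,-0.08],
    [-1.6,-25.8,0,0,0,0],
    [-1.6,-25.8,0,0,0,0],
    [-1.6,-25.8,0,0,0,0],
    [-1.6,-25.8,0,0,0,0],
    [0,0,35,0,0,0],
    [0,0,35,0,0,0],
    [0,0,34.7,0,0,0],
    [0,0,0,0,0,0],
  ],
)

```text
clock: 23.57
eef_pos: [0.5006, -0.2382, 0.115]
orientation: [-0.002, 1.0, -0.003, -0.004]
contact_force: [-2.3, 0.4, -0.8]
opening: 0.699
gripper_force: 0.0
```

```bash
python3 - <<'E'
from h import *
o=env.observe();print(o["eef_pos"],np.degrees(yaw(o)))
im=env.camera("wrist");cv2.imwrite("pics/w8.png",im[:,:,::-1]);strip("pics/w8.png")
E
```

```text
[ 0.50062186 -0.23815628  0.11498266] -0.32907313510657743
92 [129, 129, 128, 128, 128, 128, 129, 129, 129, 129, 129, 130, 130, 131, 131, 131, 131, 132, 132, 132, 132, 132, 132, 132, 132, 131, 131, 130, 129, 129, 128, 129, 131, 134, 129, 110, 92, 89, 100, 117, 130, 135, 137, 137]
100 [132, 132, 131, 131, 131, 130, 130, 129, 129, 129, 129, 129, 128, 128, 128, 128, 127, 127, 127, 127, 127, 126, 126, 126, 126, 126, 127, 127, 127, 127, 128, 128, 128, 122, 107, 91, 87, 97, 115, 129, 135, 136, 136, 135]
108 [136, 136, 135, 135, 135, 135, 135, 135, 135, 134, 134, 134, 134, 134, 134, 133, 133, 132, 132, 132, 132, 131, 130, 130, 130, 130, 129, 129, 128, 127, 127, 126, 121, 105, 91, 88, 97, 115, 128, 134, 136, 135, 135, 135]
116 [128, 129, 130, 133, 136, 137, 137, 137, 137, 137, 137, 137, 137, 137, 136, 136, 136, 136, 135, 135, 135, 135, 135, 135, 135, 135, 135, 135, 135, 135, 135, 127, 109, 91, 87, 98, 115, 129, 134, 135, 134, 134, 134, 134]
124 [131, 131, 131, 130, 129, 129, 129, 128, 128, 128, 128, 128, 128, 128, 129, 130, 131, 132, 132, 133, 134, 135, 135, 136, 136, 136, 136, 136, 136, 135, 126, 105, 89, 88, 100, 117, 130, 134, 135, 134, 134, 133, 133, 133]
132 [137, 137, 137, 137, 137, 137, 137, 137, 136, 136, 136, 135, 135, 135, 135, 134, 134, 133, 133, 133, 132, 132, 131, 131, 131, 130, 129, 130, 127, 116, 97, 86, 89, 105, 121, 131, 134, 134, 134, 133, 133, 132, 132, 131]
140 [140, 140, 139, 139, 138, 138, 137, 137, 137, 136, 136, 136, 135, 135, 135, 135, 135, 136, 136, 135, 136, 136, 136, 136, 136, 137, 137, 132, 115, 94, 85, 93, 110, 126, 133, 134, 134, 133, 132, 132, 132, 131, 131, 119]
```

```bash
python3 - <<'E'
from h import *
o=env.observe();print(o["eef_pos"],np.degrees(yaw(o)))
im=env.camera("wrist");cv2.imwrite("pics/w9.png",im[:,:,::-1])
def edges(path,c0,c1):
    g=cv2.GaussianBlur(cv2.imread(path).astype(float).mean(2),(0,0),.7);E=[]
    for r in range(95,140,4):
        if 105<r<112: continue
        p=g[r-1:r+2].mean(0);i=c0+np.argmin(p[c0:c1]);T=107
        a=i
        while p[a]<T:a-=1
        b=i
        while p[b]<T:b+=1
        E.append((r,a+(T-p[a])/(p[a+1]-p[a]),b-1+(T-p[b-1])/(p[b]-p[b-1])))
    return np.array(E)
q=np.array([0,1,-.003,0])
o7=dict(eef_pos=np.array([.50543,-.24115,.12411]),orientation=np.array([0,1,-.00305,0]))
o9=o
for nm,ob,c in(("w7",o7,(505,513)),("w9",o9,(515,535))):
    E=edges(f"pics/{nm}.png",*c);print(nm,(E[:,2]-E[:,1]).round(2))
    for zc in(.085,.091):
        A=np.array([plane("wrist",(b,r),zc,ob)[:2] for r,a,b in E]);m=A.mean(0);d=np.linalg.svd(A-m)[2][0];n=np.array([-d[1],d[0]])
        if n[1]<0:n=-n
        for g in(0,1):
            D=[]
            for r,a,b in E:
                p,v=ray("wrist",(a,r),ob);t=((m-p[:2])@n+g/1000)/(v[:2]@n);D.append((zc-(p+v*t)[2])*1000)
            print(zc,"gap",g,"depth",np.mean(D).round(2),np.std(D).round(2),"edge y at x=.57",m+d*(.57-m[0])/d[0])
E
```

```text
[ 0.50182651 -0.2389278   0.11782224] -0.340389565659073
w7 [11.41 11.18 11.45 11.88 11.6  11.52 11.45 11.57 11.88 11.75]
0.085 gap 0 depth 13.42 0.22 edge y at x=.57 [ 0.57       -0.40017139]
0.085 gap 1 depth 12.16 0.21 edge y at x=.57 [ 0.57       -0.40017139]
0.091 gap 0 depth 12.98 0.21 edge y at x=.57 [ 0.57       -0.39497697]
0.091 gap 1 depth 11.72 0.21 edge y at x=.57 [ 0.57       -0.39497697]Traceback (most recent call last):
  File "<stdin>", line 19, in <module>
  File "<stdin>", line 12, in edges
IndexError: index 560 is out of bounds for axis 0 with size 560
```

>>> send_rows(
  commands=[
    [0,0,0,0,0,0],
    [0,0,0,0,0,0],
    [0,0,0,0,0,0],
    [0,0,0,0,0,0],
  ],
)

```text
clock: 24.0
eef_pos: [0.5045, -0.2406, 0.1215]
orientation: [0.0, 1.0, -0.003, 0.001]
contact_force: [-0.6, -0.6, 0.0]
opening: 0.701
gripper_force: 0.0
```

```bash
cat >> h.py <<'E'
def depth(path,ob,c0,c1,T=107):
    g=cv2.GaussianBlur(cv2.imread(path).astype(float).mean(2),(0,0),.7);E=[]
    for r in range(95,140,4):
        if 105<r<112: continue
        p=g[r-1:r+2].mean(0)
        i=c0+int(np.argmin(p[c0:c1]));a=b=i
        while p[a]<T and a>c0-20:a-=1
        while p[b]<T and b<c1+20 and b<559:b+=1
        E.append((r,a+(T-p[a])/(p[a+1]-p[a]),b-1+(T-p[b-1])/(p[b]-p[b-1])))
    E=np.array(E);print(E[:,1].round(1),(E[:,2]-E[:,1]).round(2))
    for zc in(.085,.091):
        A=np.array([plane("wrist",(b,r),zc,ob)[:2] for r,a,b in E]);m=A.mean(0);d=np.linalg.svd(A-m)[2][0];n=np.array([-d[1],d[0]])
        if n[1]<0:n=-n
        for gp in(0,1):
            D=[]
            for r,a,b in E:
                p,v=ray("wrist",(a,r),ob);t=((m-p[:2])@n+gp/1000)/(v[:2]@n);D.append((zc-(p+v*t)[2])*1000)
            print(zc,"gap",gp,"depth",np.median(D).round(2),np.std(D).round(2))
E
python3 - <<'E'
from h import *
o=env.observe();print(o["eef_pos"],np.degrees(yaw(o)),o["contact_force"])
im=env.camera("wrist");cv2.imwrite("pics/w10.png",im[:,:,::-1])
g=im.mean(2)
for r in(100,132):print(g[r,505:540].round(0).astype(int).tolist())
depth("pics/w10.png",o,511,526)
E
```

```text
[ 0.50447707 -0.24063013  0.12146957] -0.3633970670427585 [-0.56902654 -0.60227081  0.04027782]
[135, 133, 135, 136, 134, 135, 132, 133, 132, 135, 136, 122, 95, 85, 93, 115, 133, 138, 138, 140, 139, 138, 137, 135, 135, 136, 128, 99, 81, 70, 74, 78, 84, 95, 108]
[132, 132, 135, 134, 136, 138, 137, 108, 90, 86, 99, 119, 134, 136, 136, 137, 136, 136, 136, 134, 134, 134, 122, 66, 26, 57, 107, 132, 132, 110, 70, 30, 12, 23, 20]
[517.  516.7 516.1 514.4 514.  513.5 512.9 512.4 511.4 510.9] [3.16 3.01 3.28 3.37 3.3  3.17 3.16 3.15 3.43 3.37]
0.085 gap 0 depth 3.57 0.13
0.085 gap 1 depth 2.39 0.13
0.091 gap 0 depth 3.45 0.13
0.091 gap 1 depth 2.27 0.13
```

>>> send_rows(
  commands=[
    [0,0,-35,0,0,0],
    [0,0,-35,0,0,0],
    [0,0,-33,0,0,0],
    [1.5,25.8,0,0,0,0],
    [1.5,25.8,0,0,0,0],
    [1.5,25.8,0,0,0,0],
    [1.5,25.8,0,0,0,0.08],
    [0,0,0,0,0,0.08],
    [0,0,0,0,0,0],
    [0,0,0,0,0,0],
  ],
)

```text
clock: 24.88
eef_pos: [0.509, -0.3433, 0.2232]
orientation: [-0.0, 0.997, -0.082, -0.0]
contact_force: [0.3, 0.8, -0.7]
opening: 0.698
gripper_force: 0.0
```

```bash
python3 - <<'E'
from h import *
go(.5100,-.3441,.1305,np.radians(-9.9))
o=env.observe()
im=env.camera("wrist");cv2.imwrite("pics/w11.png",im[:,:,::-1])
g=im.mean(2)
# right cheek inner edge around
for z in(.085,):
    c=np.array([.575,-.355]);e=np.array([np.cos(np.radians(-10)),np.sin(np.radians(-10))]);n=np.array([-e[1],e[0]])
    for s in(-45,45):
        u=proj("wrist",[[*(c+n*s/1000+e*t),z] for t in(-.02,0,.02)]);print(s,u.round(1))
        for q in u:
            r=int(q[1]);k=int(q[0]);print(r,k-14,g[r-2:r+3,k-14:k+15].mean(0).round(0).astype(int).tolist())
E
```

```text
go [ 1.2  0.6 92.7] wz 0.008 q6 1.09 clock 24.88
-45 [[330.5 144.7]
 [331.2 121.9]
 [331.7  99.1]]
144 316 [164, 164, 164, 164, 164, 164, 164, 165, 165, 164, 163, 146, 108, 61, 71, 116, 142, 147, 148, 146, 146, 145, 144, 144, 144, 145, 141, 124, 121]
121 317 [145, 145, 145, 145, 145, 145, 145, 145, 146, 144, 126, 83, 56, 82, 119, 143, 150, 149, 149, 148, 148, 147, 147, 146, 146, 143, 128, 123, 140]
99 317 [141, 141, 141, 141, 141, 141, 140, 141, 140, 135, 115, 81, 58, 90, 129, 147, 152, 152, 151, 150, 149, 150, 148, 147, 147, 142, 128, 126, 142]
45 [[227.2 143.4]
 [227.1 120.6]
 [227.2  97.8]]
143 213 [149, 146, 145, 143, 139, 136, 134, 134, 134, 133, 122, 97, 64, 46, 70, 123, 149, 152, 150, 150, 151, 150, 150, 150, 150, 151, 150, 150, 150]
120 213 [139, 140, 139, 139, 139, 137, 137, 136, 136, 130, 106, 73, 49, 62, 107, 134, 135, 133, 133, 133, 133, 133, 134, 133, 133, 133, 133, 133, 133]
97 213 [142, 142, 141, 140, 140, 139, 138, 138, 134, 116, 85, 54, 53, 92, 128, 141, 141, 139, 140, 140, 139, 139, 140, 139, 140, 139, 140, 139, 140]
```

>>> send_rows(
  commands=[
    [0.8,0.3,20,0,0,0],
    [0,0,25,0,0,0],
    [0,0,25,0,0,0],
    [0,0,17,0,0,0],
    [0,0,9,0,0,0],
    [0,0,0,0,0,0],
  ],
)

```text
clock: 25.43
eef_pos: [0.5092, -0.3425, 0.1255]
orientation: [-0.001, 0.997, -0.082, -0.001]
contact_force: [-1.1, 0.9, 0.1]
opening: 0.7
gripper_force: 0.0
```

>>> send_rows(
  commands=[
    [0,0,0,0,0,0],
    [0,0,0,0,0,0],
    [0,0,0,0,0,0],
    [0,0,0,0,0,0],
    [0,0,0,0,0,0],
    [0,0,0,0,0,0],
  ],
  hand=0,
)

```text
clock: 25.93
eef_pos: [0.5107, -0.3443, 0.1284]
orientation: [0.0, 0.997, -0.083, 0.001]
contact_force: [0.0, 1.6, 7.4]
opening: 0.39
gripper_force: 59.7
```

>>> send_rows(
  commands=[
    [0,0,0,0,0,0.08],
    [0,0,0,0,0,0.09],
    [0,0,0,0,0,0.08],
    [0,0,0,0,0,0],
    [0,0,0,0,0,0],
    [0,0,0,0,0,0],
  ],
)

```text
clock: 26.43
eef_pos: [0.5106, -0.3445, 0.1285]
orientation: [0.001, 0.978, -0.207, 0.001]
contact_force: [-0.9, -0.3, 8.0]
opening: 0.393
gripper_force: 59.8
```

```bash
python3 - <<'E'
from h import *
o=env.observe();print(o["eef_pos"],np.degrees(yaw(o)),o["contact_force"],o["wrist_torque"])
E
```

```text
[ 0.51057004 -0.34453267  0.12845034] -23.842016665692196 [-0.89680653 -0.27874121  8.0446906 ] [-0.09034592  0.2863059  -0.04268857]
```

>>> send_rows(
  commands=[
    [0,0,0,0,0,0],
    [0,0,0,0,0,0],
    [0,0,0,0,0,0],
    [0,0,-10,0,0,0],
    [0,0,-20,0,0,0],
    [0,0,-25,0,0,0],
    [0,0,-25,0,0,0],
    [0,0,-18,0,0,-0.11],
    [0,0,0,0,0,-0.1],
    [0,0,0,0,0,-0.1],
  ],
  hand=0.7,
)

```text
clock: 27.27
eef_pos: [0.5106, -0.3443, 0.2275]
orientation: [0.001, 0.999, -0.051, 0.001]
contact_force: [0.4, -0.1, -0.4]
opening: 0.7
gripper_force: 0.0
```

>>> send_rows(
  commands=[
    [0,0,0,0,0,-0.1],
    [-1.5,-26,0,0,0,0],
    [-1.5,-26,0,0,0,0],
    [-1.5,-26,0,0,0,0],
    [-1.5,-26,0,0,0,0],
    [0,0,25,0,0,0],
    [0,0,30,0,0,0],
    [0,0,28,0,0,0],
    [0,0,18,0,0,0],
    [0,0,0,0,0,0],
  ],
)

```text
clock: 28.1
eef_pos: [0.5028, -0.2387, 0.1214]
orientation: [-0.001, 1.0, -0.003, -0.002]
contact_force: [-1.3, 0.5, -1.3]
opening: 0.696
gripper_force: 0.0
```

>>> send_rows(
  commands=[
    [0,0,0,0,0,0],
    [0,0,0,0,0,0],
    [0,0,0,0,0,0],
    [0,0,0,0,0,0],
    [0,0,0,0,0,0],
    [0,0,0,0,0,0],
  ],
)

```text
clock: 28.6
eef_pos: [0.5048, -0.24, 0.1248]
orientation: [0.0, 1.0, -0.003, 0.0]
contact_force: [-0.6, -0.8, 0.5]
opening: 0.704
gripper_force: 0.0
```

```bash
python3 - <<'E'
from h import *
o=env.observe();print(o["eef_pos"],np.degrees(yaw(o)))
im=env.camera("wrist");cv2.imwrite("pics/w12.png",im[:,:,::-1])
g=im.mean(2)
for r in(100,132):print(g[r,505:540].round(0).astype(int).tolist())
depth("pics/w12.png",o,511,526)
# close crop of back corner region, both w10 and w12
a=cv2.imread("pics/w10.png")[60:160,460:560];b=cv2.imread("pics/w12.png")[10:160,390:540]
C=np.zeros((600,800,3),np.uint8);C[:200,:200]=cv2.resize(a,(200,200));C[:,200:]=cv2.resize(b,(600,600),interpolation=3)
cv2.imwrite("pics/w12z.png",C)
E
```

```text
[ 0.50484555 -0.2399878   0.12476448] -0.35981343230900276
[135, 135, 136, 134, 133, 133, 131, 134, 136, 138, 122, 92, 92, 116, 133, 140, 140, 141, 139, 139, 137, 137, 135, 137, 128, 94, 71, 65, 69, 77, 85, 97, 108, 120, 128]
[134, 136, 136, 139, 138, 135, 107, 88, 102, 123, 135, 138, 138, 138, 137, 136, 136, 135, 136, 135, 117, 58, 22, 39, 84, 125, 132, 123, 100, 49, 12, 18, 23, 22, 26]
[516.  515.7 515.1 513.4 512.9 512.5 511.9 511.4 524.4 509.8] [2.06 1.87 2.12 2.22 2.21 2.   2.14 2.   3.71 2.33]
0.085 gap 0 depth 4.14 4.3
0.085 gap 1 depth 2.99 4.27
0.091 gap 0 depth 4.01 4.16
0.091 gap 1 depth 2.86 4.13
```

```bash
python3 - <<'E'
import cv2
b=cv2.imread("pics/w12.png")[25:151,372:540]
cv2.imwrite("pics/w12z.png",cv2.resize(b,(800,600),interpolation=cv2.INTER_CUBIC))
E
```

```text
(no output)
```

View pics/w12z.png

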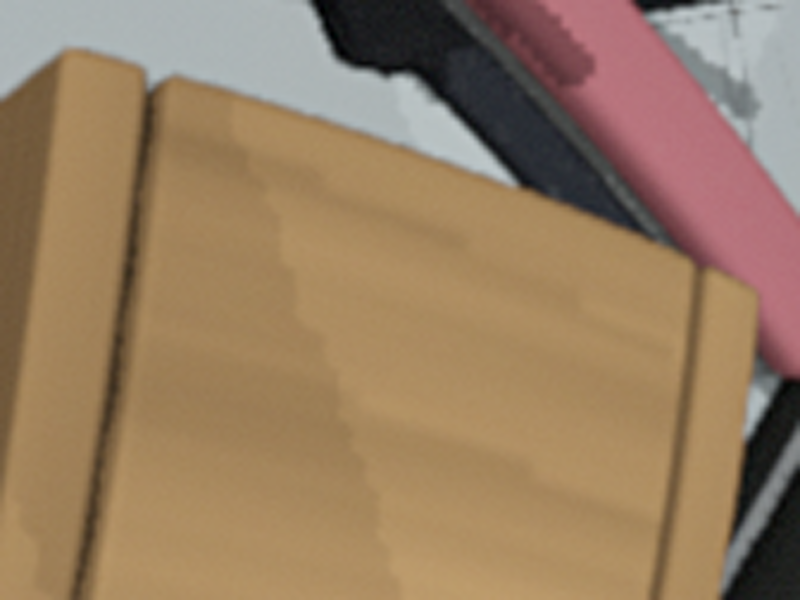

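The shelf is now visually level with both cheeks, with only narrow gap lines at crop x≈150 and x≈690. If it's truly flush, the two gaps should be equal in mm, so I'll compare them.

```bash
python3 - <<'E'
from h import *
g=cv2.GaussianBlur(cv2.imread("pics/w12.png").astype(float).mean(2),(0,0),.5)
o=env.observe();cam=ray("wrist",(278,208),o)[0];print(cam)
e=np.radians(-9);n=np.array([-np.sin(e),np.cos(e)])
def gap(r,c0,c1):
    p=g[r-1:r+2].mean(0);i=c0+int(np.argmin(p[c0:c1]))
    bl=p[i-9:i-4].mean();br=p[i+4:i+9].mean()
    def cross(s,b):
        T=(b+p[i])/2;k=i
        while p[k]<T:k+=s
        return k-s*(p[k]-T)/(p[k]-p[k-s])
    return cross(-1,bl),cross(1,br),p[i]
for name,rows,f in(("L",range(60,145,8),lambda r:int(402-(r-40)*.13)),("R",range(95,145,6),lambda r:int(517-(r-95)*.133))):
    w=[]
    for r in rows:
        c=f(r);a,b,m=gap(r,c-7,c+8)
        A,B=plane("wrist",(a,r),.088,o),plane("wrist",(b,r),.088,o);w.append(((A-B)[:2]@n*1000,m,(a+b)/2,b-a))
    print(name,np.round(w,2).tolist(),"median mm",np.median([x[0] for x in w]).round(2),"tan",((cam-(A+B)/2)[:2]@n/(cam[2]-.088)).round(2))
E
```

```text
[ 0.56961399 -0.2404495   0.26865638]
L [[2.19, 63.31, 401.41, 3.56], [2.26, 65.29, 400.44, 3.68], [2.12, 58.49, 399.46, 3.47], [2.19, 57.68, 398.44, 3.58], [2.39, 67.89, 397.31, 3.92], [2.24, 58.14, 396.21, 3.68], [2.25, 58.4, 395.07, 3.7], [2.35, 69.51, 393.69, 3.87], [2.26, 68.07, 392.33, 3.71], [2.23, 60.92, 391.12, 3.66], [2.34, 66.98, 389.8, 3.85]] median mm 2.25 tan 0.36
R [[2.78, 92.53, 517.12, 2.96], [2.77, 95.03, 516.53, 2.95], [2.81, 92.54, 515.74, 3.0], [2.81, 91.57, 514.91, 3.0], [2.79, 91.15, 514.08, 2.99], [2.78, 92.36, 513.26, 2.99], [2.74, 92.85, 512.37, 2.95], [2.83, 89.94, 511.26, 3.05], [2.78, 92.48, 510.34, 3.0]] median mm 2.78 tan 0.85
```

Flush to within about 0.3 mm. Now regrip, ease the play and lift off.

>>> send_rows(
  commands=[
    [0,0,-25,0,0,0],
    [0,0,-40,0,0,0],
    [0,0,-36,0,0,0],
    [1.5,26,0,0,0,0],
    [1.5,26,0,0,0,0],
    [1.5,26,0,0,0,0],
    [1.5,26,0,0,0,0.1],
    [0,0,0,0,0,0.1],
    [0,0,0,0,0,0.1],
    [0,0,0,0,0,0.09],
  ],
)

```text
clock: 29.48
eef_pos: [0.5096, -0.3444, 0.225]
orientation: [-0.0, 0.98, -0.2, -0.0]
contact_force: [-0.3, 0.4, 0.1]
opening: 0.697
gripper_force: 0.0
```

>>> send_rows(
  commands=[
    [0,0,0,0,0,0],
    [0,0,0,0,0,0],
    [0,0,0,0,0,0],
    [0,0,0,0,0,0],
  ],
)

```text
clock: 29.82
eef_pos: [0.51, -0.3437, 0.2252]
orientation: [0.0, 0.981, -0.196, 0.0]
contact_force: [-0.7, 0.0, 0.2]
opening: 0.704
gripper_force: 0.0
```

```bash
python3 - <<'E'
from h import *
go(.5104,-.3443,.1305,np.radians(-23))
E
```

```text
go [ 0.6  0.3 94.7] wz 0.008 q6 1.32 clock 29.82
```

>>> send_rows(
  commands=[
    [0.5,0.3,20,0,0,0],
    [0,0,25,0,0,0],
    [0,0,25,0,0,0],
    [0,0,16,0,0,0],
    [0,0,8,0,0,0],
    [0,0,0,0,0,0],
    [0,0,0,0,0,0],
  ],
)

```text
clock: 30.4
eef_pos: [0.5105, -0.3444, 0.1315]
orientation: [0.0, 0.981, -0.196, 0.0]
contact_force: [-0.2, 0.2, -0.2]
opening: 0.701
gripper_force: 0.0
```

>>> send_rows(
  commands=[
    [0,0,0,0,0,0],
    [0,0,0,0,0,0],
    [0,0,0,0,0,0],
    [0,0,0,0,0,0],
    [0,0,0,0,0,0],
    [0,0,0,0,0,0],
  ],
  hand=0,
)

```text
clock: 30.9
eef_pos: [0.5109, -0.3449, 0.1323]
orientation: [0.0, 0.98, -0.197, 0.001]
contact_force: [-0.2, -1.1, 6.2]
opening: 0.394
gripper_force: 59.2
```

>>> send_rows(
  commands=[
    [0,0,-1,0,0,-0.05],
    [0,0,-2,0,0,-0.05],
    [0,0,-3,0,0,0],
    [0,0,-4,0,0,0],
    [0,0,-4,0,0,0],
    [0,0,0,0,0,0],
  ],
)

```text
clock: 31.4
eef_pos: [0.5107, -0.3446, 0.1462]
orientation: [0.0, 0.989, -0.148, 0.001]
contact_force: [-0.2, -0.6, -2.0]
opening: 0.396
gripper_force: 59.7
```

>>> send_rows(
  commands=[
    [0,0,-5,0,0,0],
    [0,0,-6,0,0,0],
    [0,0,-10,0,0,0],
    [0,0,-15,0,0,0],
    [0,0,-15,0,0,0],
    [0,0,-8,0,0,0],
    [0,0,0,0,0,0],
  ],
)

```text
clock: 31.98
eef_pos: [0.5112, -0.345, 0.2065]
orientation: [0.001, 0.989, -0.148, 0.002]
contact_force: [0.6, -0.5, -2.6]
opening: 0.388
gripper_force: 59.8
```

```bash
python3 - <<'E'
from h import *
o=env.observe();go(.46,-.20,.21,yaw(o))
E
```

```text
go [ -91.4 -123.8   -3.9] wz 0.0 q6 1.22 clock 31.98
```

>>> send_rows(
  commands=[
    [-11.5,-15.5,0,0,0,0],
    [-20,-27,0,0,0,0],
    [-20,-27,0,0,0,0],
    [-20,-27,0,0,0,0],
    [-14,-19,0,0,0,0],
    [-6,-8.3,0,0,0,0],
    [0,0,15,0,0,0],
    [0,0,25,0,0,0],
    [0,0,25,0,0,0],
    [0,0,25,0,0,0],
  ],
)

```text
clock: 32.82
eef_pos: [0.4592, -0.1995, 0.1132]
orientation: [0.0, 0.989, -0.147, 0.001]
contact_force: [-0.7, -0.5, -1.3]
opening: 0.386
gripper_force: 60.3
```

>>> send_rows(
  commands=[
    [0,0,25,0,0,0],
    [0,0,25,0,0,0],
    [0,0,18,0,0,0],
    [0,0,10,0,0,0],
    [0,0,6,0,0,0],
    [0,0,3,0,0,0],
    [0,0,0,0,0,0],
    [0,0,0,0,0,0],
    [0,0,0,0,0,0],
  ],
)

```text
clock: 33.57
eef_pos: [0.4595, -0.1995, 0.028]
orientation: [0.0, 0.989, -0.148, 0.001]
contact_force: [0.1, -1.3, -3.3]
opening: 0.39
gripper_force: 60.2
```

>>> send_rows(
  commands=[
    [0,0,2.5,0,0,0],
    [0,0,2,0,0,0],
    [0,0,1.5,0,0,0],
    [0,0,0.7,0,0,0],
    [0,0,0,0,0,0],
    [0,0,0,0,0,0],
  ],
)

```text
clock: 34.07
eef_pos: [0.4607, -0.2001, 0.0212]
orientation: [0.001, 0.989, -0.148, 0.002]
contact_force: [6.0, -0.9, 6.5]
opening: 0.387
gripper_force: 61.4
```

>>> send_rows(
  commands=[
    [0,0,0.5,0,0,0],
    [0,0,0,0,0,0],
    [0,0,0,0,0,0],
  ],
)

```text
clock: 34.32
eef_pos: [0.4609, -0.2001, 0.0209]
orientation: [0.001, 0.989, -0.148, 0.002]
contact_force: [6.4, -0.7, 10.7]
opening: 0.393
gripper_force: 62.0
```

>>> send_rows(
  commands=[
    [0,0,0,0,0,0],
    [0,0,0,0,0,0],
    [0,0,0,0,0,0],
    [0,0,0,0,0,0],
    [0,0,-10,0,0,0],
    [0,0,-20,0,0,0],
    [0,0,-30,0,0,0],
    [0,0,-30,0,0,0],
    [0,0,-30,0,0,0],
    [0,0,-30,0,0,0],
  ],
  hand=0.65,
)

```text
clock: 35.15
eef_pos: [0.4584, -0.199, 0.172]
orientation: [-0.0, 0.989, -0.148, -0.0]
contact_force: [0.4, -1.0, -0.7]
opening: 0.65
gripper_force: 0.0
```

>>> send_rows(
  commands=[
    [0,0,-20,0,0,0],
    [0,0,0,0,0,0],
    [0,0,0,0,0,0],
    [0,0,0,0,0,0],
  ],
)

```text
clock: 35.48
eef_pos: [0.4585, -0.199, 0.1898]
orientation: [-0.0, 0.989, -0.148, -0.0]
contact_force: [-0.1, 0.2, -0.6]
opening: 0.651
gripper_force: 0.0
```

```bash
python3 - <<'E'
from h import *
o=env.observe();print(o["eef_pos"],o["opening"],o["contact_force"])
im=env.camera("wrist");cv2.imwrite("pics/w13.png",im[:,:,::-1])
for n in("crank_hub","crank_grip","crank"):
    for d in env.cut_out("wrist",n)[:1]: print(n,round(d["conf"],2),np.round(d["bbox"],1).tolist())
q=np.array([.4607,-.2001,0]);a=yaw(o)+np.pi;e=np.array([np.cos(a),np.sin(a),0])
print("expected hub top, grip top px",proj("wrist",[q+[0,0,.058],q+e*.075+[0,0,.07]],o))
im=env.camera("scene");cv2.imwrite("pics/sc13.png",im[:,:,::-1])
for n in("crank","mug","pen_pot","stapler","glasses_case"):
    for d in env.cut_out("scene",n)[:1]: print(n,round(d["conf"],2),np.round(d["bbox"],1).tolist())
A=cv2.imread("pics/scene0.png").astype(int);D=np.abs(A-im[:,:,::-1]).max(2)
for nm,(x0,y0,x1,y1) in dict(pot=(275,285,310,345),stap=(213,325,262,345),case=(180,300,215,375),mug=(352,112,388,148)).items():print(nm,"mean diff",D[y0:y1,x0:x1].mean().round(1))
E
```

```text
[ 0.4584869  -0.19901032  0.18981637] 0.6507653134814543 [-0.11029772  0.17284246 -0.60848354]
crank_hub 0.58 [279.9, 233.2, 34.1, 121.3]
crank_grip 0.96 [277.5, 270.0, 23.3, 42.4]
crank 0.61 [279.4, 234.2, 38.5, 125.7]
expected hub top, grip top px [[278.15612832 195.49593664]
 [278.14528423 279.25242658]]
crank 0.88 [259.3, 222.5, 25.2, 44.4]
mug 0.87 [369.6, 129.3, 28.5, 34.1]
pen_pot 0.78 [287.4, 313.0, 57.2, 61.3]
stapler 0.87 [238.0, 337.3, 48.4, 23.0]
glasses_case 0.76 [197.3, 341.5, 25.2, 67.0]
pot mean diff 2.1
stap mean diff 8.6
case mean diff 7.7
mug mean diff 5.2
```

Crank stands as expected and the bystanders haven't moved. One last check of the shelf from the same viewpoint.

>>> send_rows(
  commands=[
    [0,0,0,0,0,-0.1],
    [0,0,0,0,0,-0.1],
    [0,0,0,0,0,-0.091],
    [23,21,0,0,0,0],
    [23,21,0,0,0,0],
    [0,0,35,0,0,0],
    [0,0,30,0,0,0],
    [0,0,0,0,0,0],
    [0,0,0,0,0,0],
    [0,0,0,0,0,0],
  ],
)

```text
clock: 36.82
eef_pos: [0.505, -0.2416, 0.126]
orientation: [0.0, 1.0, -0.003, 0.0]
contact_force: [-0.0, 0.8, 0.6]
opening: 0.649
gripper_force: 0.0
```

>>> send_rows(
  commands=[
    [0,0,0,0,0,0],
    [0,0,0,0,0,0],
    [0,0,0,0,0,0],
    [0,0,0,0,0,0],
    [0,0,0,0,0,0],
  ],
)

```text
clock: 37.23
eef_pos: [0.5048, -0.2415, 0.1254]
orientation: [0.0, 1.0, -0.003, 0.0]
contact_force: [0.1, 0.3, 0.5]
opening: 0.653
gripper_force: 0.0
```

```bash
python3 - <<'E'
from h import *
o=env.observe();print(o["eef_pos"],np.degrees(yaw(o)))
im=env.camera("wrist");cv2.imwrite("pics/w14.png",im[:,:,::-1])
g=cv2.GaussianBlur(im.astype(float).mean(2),(0,0),.5)
e=np.radians(-9);n=np.array([-np.sin(e),np.cos(e)])
du=proj("wrist",[.575,-.35,.088],o)[0]-proj("wrist",[.575,-.35,.088],dict(eef_pos=np.array([.50485,-.23999,.12476]),orientation=np.array([0,1,-.00314,0])))[0];print(du)
for name,rows,f in(("L",range(60,145,8),lambda r:402-(r-40)*.13),("R",range(100,140,6),lambda r:517-(r-95)*.133)):
    w=[]
    for r in rows:
        r2=int(r+du[1]);c=int(f(r)+du[0]);p=g[r2-1:r2+2].mean(0);i=c-7+int(np.argmin(p[c-7:c+8]))
        x=[]
        for s in(-1,1):
            b=p[min(i+s*4,i+s*8):max(i+s*4,i+s*8)].mean();T=(b+p[i])/2;k=i
            while p[k]<T:k+=s
            x.append(k-s*(p[k]-T)/(p[k]-p[k-s]))
        A,B=[plane("wrist",(q,r2),.088,o) for q in x];w.append(((A-B)[:2]@n*1000,x[1]-x[0]))
    print(name,np.median(w,0).round(2))
E
```

```text
[ 0.5048459  -0.24151907  0.12543622] -0.2970514926243545
[-2.57450338e+00 -1.55904282e-03]
L [2.27 3.73]
R [2.81 3.04]
```

Unchanged from before (2.25 and 2.78 mm), so the shelf is still flush. Handing in.

>>> send_rows(
  commands=[
    [0,0,-30,0,0,0],
    [0,0,-30,0,0,0],
    [0,0,-30,0,0,0],
    [0,0,0,0,0,0],
    [0,0,0,0,0,0],
    [0,0,0,0,0,0],
  ],
)

```text
clock: 37.78
eef_pos: [0.5044, -0.2413, 0.2146]
orientation: [-0.0, 1.0, -0.003, -0.0]
contact_force: [-0.7, 0.3, 0.3]
opening: 0.655
gripper_force: 0.0
```

```bash
python3 -c "
from rig import env
print(env.hand_in())"
```

```text
the job is handed in; nothing more can be done
None
```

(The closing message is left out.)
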